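# Open the pipe-turner gearbox for topping up

### The arm

A 6-joint arm with a two-finger parallel gripper is mounted at the origin on the work surface. World frame = base frame: x ahead of the robot, y to its left, z up, the work surface at z = 0. Lengths are in mm, angles in rad, forces in N, time in s.
With the tool pointing down it reaches from about 275 to 750 mm from the base axis. Payload 10.2 kg.
Tool frame: the origin (TCP) lies midway between the tips of the shut fingers; the grasp point (between the pads) lies 19 mm behind it; y points along the fingers, z is the direction in which the jaws open and shut, and the axes are right-handed (so a half turn about y gives the same grasp; the last joint's range is limited). The gripper opens to 85 mm and grips with 20 to 120 N. Pads are 22 mm wide; open, the fingers measure 114 mm over their backs; the gripper's body (76 mm by 85 mm) begins 54 mm behind the grasp point. The pads swing forward as they close: fully open they stand 13 mm farther back than shut.
Start: joints at [0.967, 0.313, 1.498, -0, 1.331, -0.223], TCP at [195.136, 487.394, 231.294] pointing down, gripper open.
Joint ranges: [-2.94, 2.94], [-0.97, 2.17], [0.19, 2.56], [-1.23, 4.37], [0.02, 3.11], [-2.88, 2.88]. Speed limits (rad/s): [2.39, 2.39, 3.01, 3.14, 3.14, 3.14].

### API

Orientations are given as a unit quaternion [w, x, y, z].
In Python, from rig import ctrl gives the robot as it stands.
- The arm moves only by the shell command python3 -m inch 'ROWS' [OPENING] [FORCE]. ROWS is JSON, one flat list of numbers, 6 for each row, row after row: the shift along the tool's x, y, z in cm, then the turn, a rotation vector about the tool's x, y, z in rad. A call has 1 to 8 rows; each row is the pose to reach, as a shift and turn from the pose commanded when the call began, along the tool's axes at that moment; what a row does not reach only later rows make up. A row lasts 1/12 s, in which the tool goes at most 41.7 mm and 7.16 degrees, less where a joint would pass 70% of its speed; a pose out of reach is approached as far as the arm can. A call with a gripper value outside its range is refused whole. OPENING is the gripper command: -1 is fully open, 1 is shut, values between are in proportion, set as the call begins (- or left out, the last holds). The fingers move at their own pace and stop on an object; FORCE is the grip in N (left out, the last holds). Time passes only in rows, so rows that repeat a pose let the fingers close. It gives the time, the measured TCP pose, the force and the opening at its end, in the units of the state.
- ctrl.sense(): the state, without advancing time (a new reading comes with each control period).
- ctrl.capture(name): name is "side" or "top" or "wrist"; returns the picture (480x640x3 uint8, red, green, blue); there is no depth.
- ctrl.get_calibration(name): a dict with "fx", "fy", "cx", "cy" (pixels), "world_to_cam" (4x4, takes a point from world to camera coordinates). Camera axes: x right, y down, z forward; pixel columns grow to the right and rows downward; lengths in mm; the calibration is good to about 2 mm. The wrist camera is an equidistant fisheye: a pixel r from the principal point sees the ray r / f radians off the axis. A picture is of the moment at which its call begins: read the wrist's pose just before it. get_calibration takes no time and is no camera call; for the wrist camera it gives the pose at the moment of the call.
- ctrl.finish_job(): hands the job in, once; it reports no verdict.
Trained networks look in the newest picture that a camera, given by its name, has taken for a name from the list of things; names that differ only in an ending like _2 or _b are one class to them, and where a whole thing is asked for, a point or a joint stands for the part that bears it (a point fixed in the world has none). Each returns a list of dicts, best first, with "score" (0 to 1); they miss things now and then, are a little off and sometimes report something else, mostly with a low value. They report only what shows in the picture. A call takes as long as a camera call. They do not tell look-alikes from the thing itself.
- ctrl.search_frame(thing, camera): "uv" ([column, row] in pixels, amid what is visible of it).
The state is a dict: "time_s": time; "joints": joint angles; "dq": joint speeds; "tau": joint torques, N m; "eef_pos": TCP position; "ee_rot": TCP orientation; "force": force on the tool from outside, world axes, zero at the start; "wrist_torque": the same for the moment, N m; "grip_width": opening from 0.0 (shut) to 1.0 (fully open).
Only numpy, scipy, OpenCV 4.12 (cv2) and the standard library are available. Lean on these libraries where they do the work, as an engineer would, in place of code of your own. Each camera call takes 0.05 s, during which the arm holds its last target.

### The job

Get the gearbox ready for topping up: unscrew the cap from the slanting filler neck, lift it clear and stand it upright, open rim down, in the shallow metal tray, setting it down without dropping it. Then swing the funnel arm round until its spout is straight above the open mouth of the neck, and let go of it. Leave the other things on the bench as they are.

Things in the scene. Friction and masses are not known exactly. Their poses are not given: they have to be found in the camera images.
- gearbox: Grey gearbox with a motor at its back, fixed to the bench. Origin: centre of the housing's underside, on the bench; x points to its back (motor), z up. Housing 180 x 150 mm, its top 110 mm above the bench. A steel post on its top carries the funnel arm.
- neck: Slanting steel filler neck, leaning 30 degrees from vertical towards the gearbox's front (-x). Origin: centre of its round mouth, 165 mm above the bench; z runs out along its axis. 34 mm across (44 mm over the thread), opening 26 mm. Right-hand thread, 30 mm rise per turn, 1 to 2 mm axial play. A 52 mm wide collar begins 40 mm below the mouth.
- cap: Dark round fluted steel screw cap, 60 mm high, 0.15 kg; upper 28 mm is 55 mm across, the hollow skirt 53 mm. Origin: centre of its open rim; z out through its top. Starts fully screwed on, rim 32 mm below the mouth, z along the neck's z. Turned anticlockwise seen from its top it climbs 4.8 mm per rad, turns freely, comes free after 3.8 to 4.0 rad, then lifts off along the axis.
- swing (a joint): Angle of the funnel arm about its upright pivot: 0 when the spout is straight above the mouth, growing anticlockwise seen from above; stops at -0.5 and 2.1 rad. It starts parked to one side (1.15 to 1.85 rad). Friction holds it where it is let go: about 4 N at the handle moves it.
- pivot (a point): Pivot of the funnel arm, 232 mm above the bench. The arm swings in a level plane; its metal bar lies 232 to 242 mm above the bench.
- handle (a point): On the upright round wooden handle of the funnel arm, 16 mm across, which stands on the bar 80 mm from the pivot; its top is 294 mm above the bench and this point 17 mm below its top.
- spout (a point): Lower tip of the funnel's spout at the end of the arm, 143 mm from the pivot, 195 mm above the bench. The funnel is 56 mm across, its top 249 mm above the bench.
- tray: Shallow open aluminium tray, fixed, 180 x 200 mm (x, y), 22 mm high, walls and floor 4 to 5 mm thick. Origin: centre of its underside, on the bench. It stands left or right of the gearbox.
- jacks: Steel glassblower's jacks (large tongs), 200 mm long, lying on the bench. Bystander.
- shears: Dark shears with two finger loops, 170 mm long, lying on the bench. Bystander.
- block: Dark wooden cup-shaped mould, 80 mm across, 60 mm high, standing. Bystander.
- vase: Amber glass vase, 130 mm high, standing. Bystander.
- bottle: Clear bottle, 190 mm high, standing. Bystander.
- paddle: Wooden paddle, 230 mm long, lying on the bench. Bystander.
Not all that is in view belongs to the job. Leave any orange or red look-alike of the cap alone.

How it is judged:
By the outcome, as a careful person would: the job done as asked, in the order asked, and still so for the second after the job is handed in, with the robot touching nothing.
It also fails if it takes over 72 s, if anything falls off the work surface, if the arm or the gripper's body presses on something with over 40 N, if the wrist force passes 120 N, or if a joint passes its speed limit or range.

## Working session

There is one attempt and no reset: what is moved stays moved. The work goes in short steps, Python scripts to look and compute and a shell command to move; the robot and the scene stay as the last step left them, time stands still between calls to the robot, and variables do not carry over. Pictures are saved under pics/ and viewed, and the job is handed in when it is done.

```bash
mkdir -p pics; ls
python3 - <<'E'
from rig import ctrl
import cv2,numpy as np
print(ctrl.sense())
for n in ("side","top","wrist"):
    im=ctrl.capture(n); cv2.imwrite(f"pics/{n}0.png",im[:,:,::-1])
    c=ctrl.get_calibration(n); print(n,c["fx"],c["fy"],c["cx"],c["cy"],np.round(c["world_to_cam"],4).tolist())
    for t in ("gearbox","neck","cap","swing","handle","spout","tray"):
        print(t,[(np.round(d["uv"]).tolist(),round(d["score"],2)) for d in ctrl.search_frame(t,n)][:3])
print(ctrl.sense()["time_s"])
E
```

```text
pics
{'time_s': 0.0, 'joints': array([ 9.66564975e-01,  3.13443979e-01,  1.49842452e+00, -4.99814908e-06,
        1.33098196e+00, -2.23385500e-01]), 'dq': array([ 0.00243953,  0.00108158, -0.00027386, -0.00064168, -0.00099535,
       -0.00082908]), 'tau': array([-5.14746043e-04, -4.12266505e+01, -2.59735876e+01, -2.23517363e-04,
        4.18326512e-03,  1.58725078e-05]), 'eef_pos': array([195.0063887 , 487.17244012, 230.7428806 ]), 'ee_rot': array([-0.6939174 ,  0.69473311, -0.13401387,  0.13365938]), 'force': array([-0.25710873, -0.23146579, -0.00377414]), 'wrist_torque': array([ 0.01923995, -0.02627321, -0.00499319]), 'grip_width': 0.9993810814139805}
side 585.1794470235246 585.1794470235246 322.92841357016204 237.93734288434578 [[-0.9959, -0.0878, -0.0226, 485.9031], [-0.0358, 0.6098, -0.7918, 182.5716], [0.0833, -0.7877, -0.6104, 1532.5907], [0.0, 0.0, 0.0, 1.0]]
gearbox [([259.0, 301.0], 0.97)]
neck [([292.0, 280.0], 0.61)]
cap [([281.0, 252.0], 0.96), ([302.0, 261.0], 0.78), ([394.0, 253.0], 0.55)]
swing [([254.0, 206.0], 0.96)]
handle [([254.0, 206.0], 0.83), ([260.0, 302.0], 
[... 261 characters left out ...]
.0, 0.0, 0.0, 1.0]]
gearbox [([285.0, 189.0], 0.83), ([206.0, 176.0], 0.39)]
neck [([289.0, 215.0], 0.55)]
cap [([290.0, 228.0], 0.94), ([370.0, 319.0], 0.61), ([364.0, 203.0], 0.59)]
swing [([344.0, 169.0], 0.59)]
handle [([341.0, 168.0], 0.56), ([190.0, 257.0], 0.37)]
spout [([349.0, 174.0], 0.93)]
tray [([188.0, 256.0], 0.81)]
wrist 371.64829954431775 371.64829954431775 316.23081714762606 234.90436099865047 [[0.3709, 0.9287, -0.0008, -525.7404], [0.8879, -0.3544, 0.2934, -39.4809], [0.2722, -0.1096, -0.956, 379.76], [0.0, 0.0, 0.0, 1.0]]
gearbox [([137.0, 470.0], 0.77)]
neck []
cap [([133.0, 469.0], 0.72), ([4.0, 400.0], 0.55)]
swing []
handle []
spout []
tray [([296.0, 382.0], 0.88)]
1.2
```

View pics/side0.png

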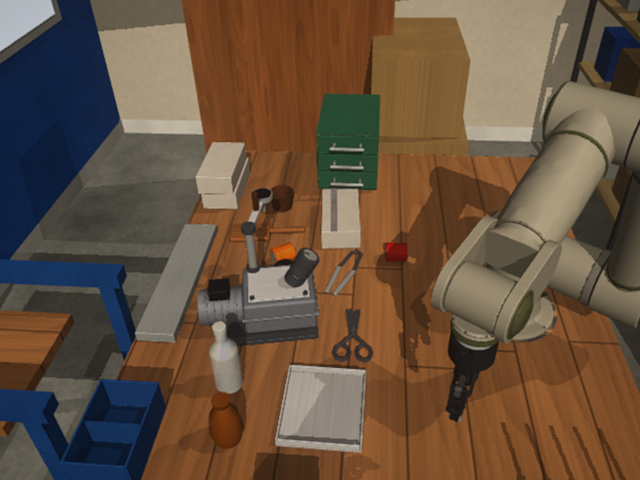

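View pics/top0.png

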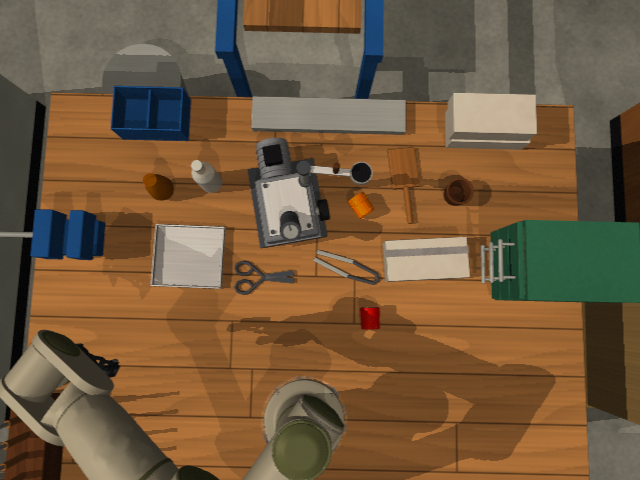

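View pics/wrist0.png

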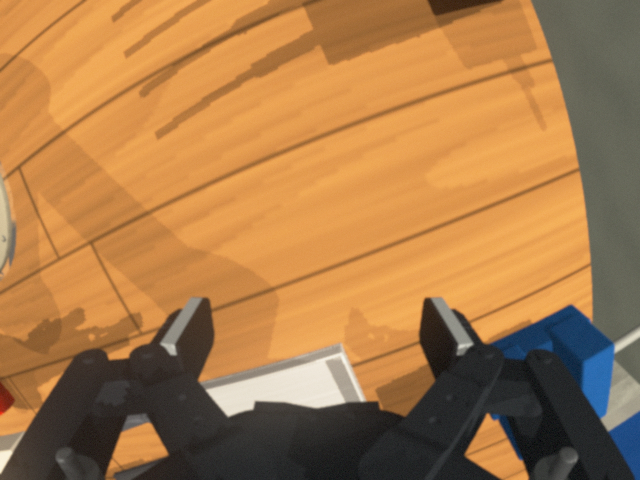

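Run:
```python
import cv2,numpy as np
a=cv2.imread("pics/top0.png")[130:260,240:390]; b=cv2.imread("pics/side0.png")[190:350,190:340]
cv2.imwrite("pics/topc.png",cv2.resize(a,None,fx=5,fy=4.6,interpolation=cv2.INTER_CUBIC) if 0 else cv2.resize(a,None,fx=4.6,fy=4.6,interpolation=cv2.INTER_CUBIC))
cv2.imwrite("pics/sidec.png",cv2.resize(b,None,fx=3.7,fy=3.7,interpolation=cv2.INTER_CUBIC))
```

```text
(no output)
```

View pics/topc.png

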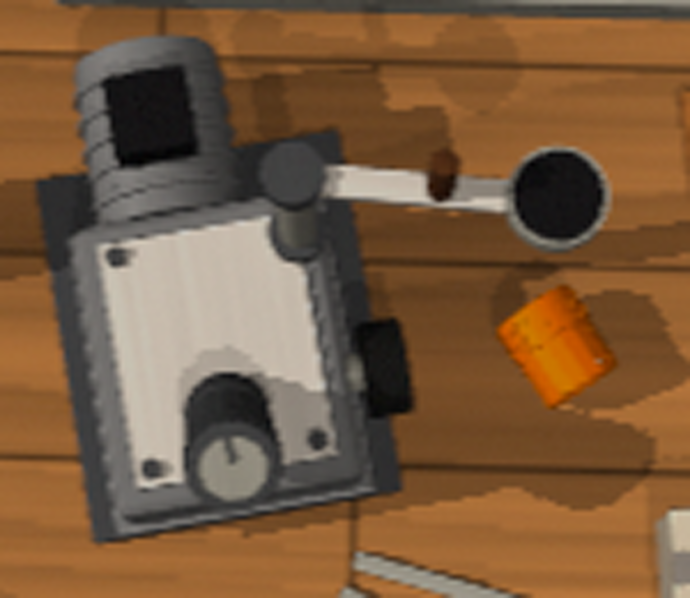

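View pics/sidec.png

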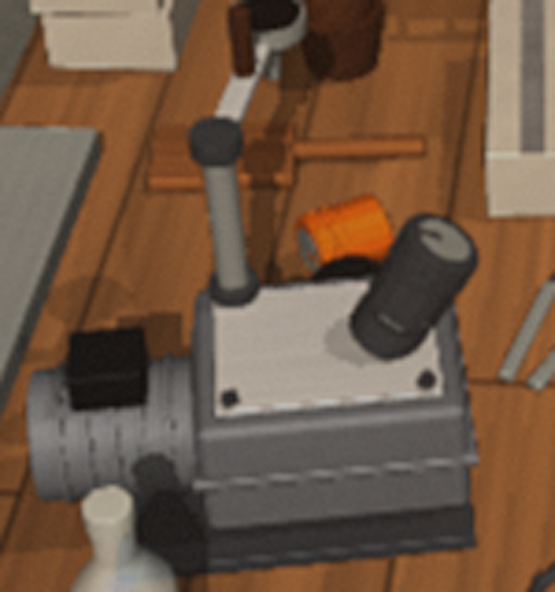

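```bash
cat > h.py <<'E'
import numpy as np
from rig import ctrl
from scipy.optimize import least_squares
from scipy.spatial.transform import Rotation as R
def ray(n,uv,c=None):
    c=c or ctrl.get_calibration(n); T=np.array(c["world_to_cam"])
    x=(uv[0]-c["cx"])/c["fx"]; y=(uv[1]-c["cy"])/c["fy"]
    if n=="wrist":
        r=np.hypot(x,y); d=np.array([np.sin(r)*x/r,np.sin(r)*y/r,np.cos(r)])
    else: d=np.array([x,y,1.])
    Rm=T[:3,:3]; o=-Rm.T@T[:3,3]; d=Rm.T@d; return o,d/np.linalg.norm(d)
def atz(n,uv,z,c=None):
    o,d=ray(n,uv,c); return o+d*(z-o[2])/d[2]
def tri(*rs):
    A=sum(np.eye(3)-np.outer(d,d) for o,d in rs); b=sum((np.eye(3)-np.outer(d,d))@o for o,d in rs)
    p=np.linalg.solve(A,b); return p,[np.linalg.norm((np.eye(3)-np.outer(d,d))@(p-o)) for o,d in rs]
def proj(n,p,c=None):
    c=c or ctrl.get_calibration(n); T=np.array(c["world_to_cam"]); q=T[:3,:3]@np.asarray(p,float)+T[:3,3]
    if n=="wrist":
        th=np.arctan2(np.hypot(q[0],q[1]),q[2]); k=th/np.hypot(q[0],q[1])
        return np.array([c["cx"]+c["fx"]*k*q[0],c["cy"]+c["fy"]*k*q[1]])
    return np.array([c["cx"]+c["fx"]*q[0]/q[2],c["cy"]+c["fy"]*q[1]/q[2]])
E
python3 - <<'E'
from h import *
np.set_printoptions(precision=1,suppress=True)
t=lambda u,v:(240+u/4.6,130+v/4.6); s=lambda u,v:(190+u/3.7,190+v/3.7)
print("captop",tri(ray("top",t(232,462)),ray("side",s(445,241))))
print("captop z189",atz("top",t(232,462),189.2),atz("side",s(445,241),189.2))
print("pivot",tri(ray("top",t(291,172)),ray("side",s(216,140))))
print("pivot z232",atz("top",t(291,172),240),atz("side",s(216,140),240))
print("funnel",tri(ray("top",t(557,197)),ray("side",s(270,12))),atz("top",t(557,197),249),atz("side",s(270,12),249))
print("handletop",tri(ray("top",t(443,158)),ray("side",s(241,12))),atz("top",t(443,158),294))
for p in [(97,541),(400,490),(338,130),(38,180)]: print("base",atz("top",t(*p),10))
bs=[atz("top",t(*p),112) for p in [(117,257),(152,470),(318,440)]]
print(bs, np.arctan2(*(bs[0]-bs[1])[[1,0]]))
for p in [(284,370),(366,370),(360,450),(276,447)]: print("tray side",atz("side",p,22))
for p in [(154,226),(224,226),(223,288),(151,287)]: print("tray top",atz("top",p,22))
E
```

```text
captop (array([511.6,  43.4, 188.1]), [np.float64(0.8584207443630145), np.float64(0.8584207443631381)])
captop z189 [512.4  43.4 189.2] [510.6  44.9 189.2]
pivot (array([664. ,  13.6, 242.2]), [np.float64(0.06635172355182109), np.float64(0.06635172355204579)])
pivot z232 [664.5  13.7 240. ] [664.8  10.7 240. ]
funnel (array([ 651.8, -129.7,  249.5]), [np.float64(0.00816603902019173), np.float64(0.008166039020036127)]) [ 651.9 -129.8  249. ] [ 651.9 -130.4  249. ]
handletop (array([658.5, -66.5, 291. ]), [np.float64(1.2670578956568335), np.float64(1.2670578956568677)]) [659.  -66.3 294. ]
base [485.2 136.9  10. ]
base [522.6 -54.6  10. ]
base [757.3  -9.2  10. ]
base [719. 184.  10.]
[array([645.3, 120. , 112. ]), array([517.4,  94.6, 112. ]), array([537.8,  -3. , 112. ])] 0.19632044069945928
tray side [554.8 264.1  22. ]
tray side [365.4 250.9  22. ]
tray side [371.4 457.8  22. ]
tray side [543.1 463.6  22. ]
tray top [539.2 448.9  22. ]
tray top [544.4 245.7  22. ]
tray top [365. 240.  22.]
tray top [362.7 446.   22. ]
```

```bash
cat >> h.py <<'E'
np.set_printoptions(precision=3,suppress=True)
n=np.array([-.4905,-.0969,.866]); CAPTOP=np.array([511.5,43.8,188.6]); PIV=np.array([664.5,13,232.])
def cur():
    s=ctrl.sense(); q=s["ee_rot"]; return s,R.from_quat([q[1],q[2],q[3],q[0]])
def orient(y,zhint):
    y=y/np.linalg.norm(y); z=zhint-y*(y@zhint); z/=np.linalg.norm(z); return R.from_matrix(np.c_[np.cross(y,z),y,z])
def go(p,Rt):
    s,Rc=cur(); d=Rc.inv().apply(np.asarray(p)-s["eef_pos"])/10; rv=(Rc.inv()*Rt).as_rotvec()
    print("joints",s["joints"],"t",s["time_s"],"pos",s["eef_pos"]); print("row",np.round(np.r_[d,rv],3).tolist())
E
python3 - <<'E'
from h import *
s,Rc=cur(); print(Rc.as_matrix())
go(CAPTOP+60*n, orient(-n,Rc.as_matrix()[:,2]))
E
```

```text
[[ 0.928  0.     0.372]
 [-0.372  0.     0.928]
 [-0.    -1.     0.   ]]
joints [ 0.967  0.313  1.498  0.     1.331 -0.223] t 1.2 pos [195.133 487.399 231.297]
row [43.341, -0.927, -31.058, 0.271, -0.062, -0.448]
```

Run:
```python
from h import *
go([360,200,320], orient(np.array([0,0,-1.]),np.array([.66,-.75,0])))
```

```text
joints [ 0.967  0.313  1.498  0.     1.331 -0.223] t 1.2 pos [195.133 487.399 231.297]
row [25.987, -8.871, -20.554, -0.0, 2.039, -0.0]
```

```bash
python3 -m inch '[13,-9,-10.3,0,1,0,13,-9,-10.3,0,1,0,13,-9,-10.3,0,1,0,13,-9,-10.3,0,1,0,13,-9,-10.3,0,1,0,13,-9,-10.3,0,1,0,13,-9,-10.3,0,1,0,13,-9,-10.3,0,1,0]' -1
python3 - <<'E'
from h import *
go([360,200,320], orient(np.array([0,0,-1.]),np.array([.66,-.75,0])))
E
```

```text
time_s: 1.87
eef_pos: [277.8, 343.1, 321.6]
ee_rot: [0.544, -0.543, 0.452, -0.452]
force: [0.3, 0.8, 0.1]
grip_width: 0.998
joints [0.624 0.071 1.558 0.    1.512 0.441] t 1.8667 pos [277.83  343.109 321.609]
row [15.566, 0.159, 5.479, -0.0, 1.032, -0.001]
```

Works as expected; continue.

```bash
python3 -m inch '[15.6,0,5.5,0,1.03,0,15.6,0,5.5,0,1.03,0,15.6,0,5.5,0,1.03,0,15.6,0,5.5,0,1.03,0,15.6,0,5.5,0,1.03,0,15.6,0,5.5,0,1.03,0,15.6,0,5.5,0,1.03,0,15.6,0,5.5,0,1.03,0]'
python3 - <<'E'
from h import *
go(CAPTOP+70*n, orient(-n,np.array([-.547,-.837,0])))
E
```

```text
time_s: 2.53
eef_pos: [361.1, 200.4, 321.3]
ee_rot: [0.26, -0.26, 0.657, -0.657]
force: [1.5, 0.3, -0.3]
grip_width: 1.002
joints [0.221 0.004 1.628 0.    1.509 1.038] t 2.5333 pos [361.146 200.351 321.344]
row [2.72, 7.212, 19.849, -0.04, 1.231, 0.558]
```

```bash
python3 -m inch '[2.7,3,19.8,0,0.9,0.4,2.7,3,19.8,0,0.9,0.4,2.7,3,19.8,0,0.9,0.4,2.7,3,19.8,0,0.9,0.4,2.7,3,19.8,0,0.9,0.4,2.7,3,19.8,0,0.9,0.4,2.7,3,19.8,0,0.9,0.4,2.7,3,19.8,0,0.9,0.4]'
python3 - <<'E'
from h import *
go(CAPTOP+70*n, orient(-n,np.array([-.547,-.837,0])))
E
```

```text
time_s: 3.2
eef_pos: [478.1, 37.8, 291.1]
ee_rot: [0.072, 0.182, 0.742, -0.641]
force: [-0.6, 0.4, -0.0]
grip_width: 0.997
joints [-0.283 -0.035  1.793  0.241  1.067  1.364] t 3.2 pos [478.073  37.782 291.088]
row [1.49, 3.834, 0.79, -0.035, 0.338, 0.139]
```

```bash
python3 -m inch '[1.5,3.8,0.8,-0.035,0.338,0.139,1.5,3.8,0.8,-0.035,0.338,0.139,1.5,3.8,0.8,-0.035,0.338,0.139,1.5,3.8,0.8,-0.035,0.338,0.139,1.5,3.8,0.8,-0.035,0.338,0.139]'
python3 - <<'E'
from h import *
import cv2
go(CAPTOP+70*n, orient(-n,np.array([-.547,-.837,0])))
im=ctrl.capture("wrist"); cv2.imwrite("pics/w1.png",im[:,:,::-1])
print(proj("wrist",CAPTOP),proj("wrist",CAPTOP-20*n),ctrl.search_frame("cap","wrist")[:3],[ctrl.search_frame("handle","wrist")[:2]])
E
```

```text
time_s: 3.62
eef_pos: [476.7, 37.7, 250.0]
ee_rot: [-0.004, 0.332, 0.741, -0.583]
force: [-1.1, -0.4, 1.0]
grip_width: 0.999
joints [-0.301 -0.068  1.974  0.34   0.798  1.582] t 3.6167 pos [476.719  37.664 250.022]
row [-0.036, 0.085, 0.064, 0.0, 0.01, 0.003]
[318.996 250.374] [318.775 240.19 ] [{'uv': [316.7, 242.2], 'score': 0.84}, {'uv': [624.5, 351.3], 'score': 0.8}, {'uv': [120.4, 220.8], 'score': 0.75}] [[{'uv': [239.9, 12.8], 'score': 0.98}]]
```

View pics/w1.png

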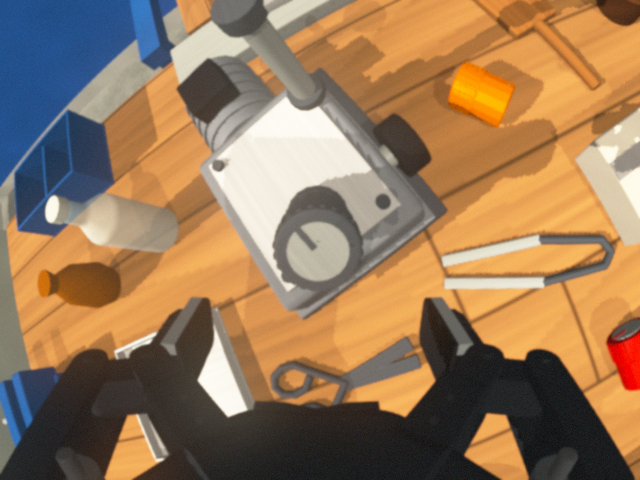

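```bash
python3 -m inch '[0,3,0,0,0.6,0,0,3,0,0,0.6,0,0,3,0,0,0.6,0,0,3,0,0,0.6,0,0,3,0,0,0.6,0,0,5,0,0,0.6,0,0,5,0,0,0.6,0,0,5,0,0,0.6,0]'
python3 - <<'E'
from h import *
s,Rc=cur(); print(Rc.as_matrix())
go(CAPTOP-36*n, orient(-n,Rc.as_matrix()[:,2]))
E
```

```text
time_s: 4.43
eef_pos: [501.2, 42.7, 206.0]
ee_rot: [-0.224, 0.489, 0.707, -0.459]
force: [-0.0, 0.1, 0.3]
grip_width: 1.002
[[-0.421  0.487 -0.766]
 [ 0.897  0.099 -0.43 ]
 [-0.133 -0.868 -0.478]]
joints [-0.267  0.047  1.986  0.369  0.67   2.161] t 4.4333 pos [501.152  42.713 205.97 ]
row [-0.121, 5.622, -0.018, -0.003, -0.0, 0.004]
```

```bash
python3 -m inch '[-0.1,2,0,0,0,0.004,-0.1,4,0,0,0,0.004,-0.1,5.6,0,0,0,0.004,-0.1,5.6,0,0,0,0.004,-0.1,5.6,0,0,0,0.004]' ; python3 -m inch '[0,0,0,0,0,0,0,0,0,0,0,0,0,0,0,0,0,0,0,0,0,0,0,0,0,0,0,0,0,0,0,0,0,0,0,0]' 1 30
python3 - <<'E'
from h import *
import cv2
s,Rc=cur(); 
go(CAPTOP-36*n, orient(-n,Rc.as_matrix()[:,2]));print(s["force"],s["wrist_torque"],s["grip_width"])
im=ctrl.capture("wrist"); cv2.imwrite("pics/w2.png",im[:,:,::-1])
E
```

```text
time_s: 4.85
eef_pos: [528.9, 47.3, 158.3]
ee_rot: [-0.223, 0.491, 0.706, -0.459]
force: [0.3, -0.6, 0.4]
grip_width: 1.0
time_s: 5.35
eef_pos: [528.9, 47.1, 159.1]
ee_rot: [-0.222, 0.492, 0.706, -0.459]
force: [-6.4, -2.5, 7.4]
grip_width: 0.634
joints [-0.235  0.179  1.98   0.416  0.536  2.125] t 5.35 pos [528.89   47.051 159.136]
row [0.034, 0.164, 0.052, -0.0, 0.0, -0.002]
[-6.438 -2.477  7.397] [-0.14   0.643 -0.06 ] 0.6335107886769138
```

View pics/w2.png

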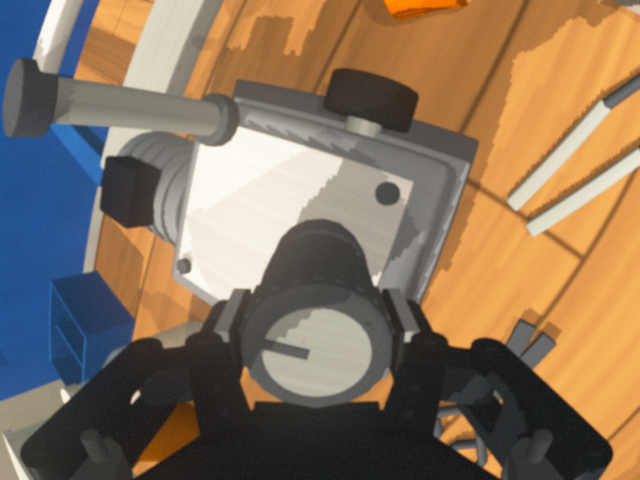

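```bash
python3 -m inch '[0,-0.06,0,0,-0.12,0,0,-0.115,0,0,-0.24,0,0,-0.17,0,0,-0.36,0,0,-0.23,0,0,-0.48,0,0,-0.29,0,0,-0.6,0,0,-0.345,0,0,-0.72,0,0,-0.4,0,0,-0.84,0,0,-0.4,0,0,-0.84,0]' 1 50
python3 - <<'E'
from h import *
s,Rc=cur(); M=Rc.as_matrix()
print(s["joints"],M.T@s["force"],M.T@s["wrist_torque"],s["grip_width"],M[:,1])
E
```

```text
time_s: 6.07
eef_pos: [526.8, 46.8, 161.9]
ee_rot: [0.086, 0.261, 0.735, -0.62]
force: [-0.2, -0.2, -1.0]
grip_width: 0.631
[-0.237  0.17   1.982  0.412  0.545  1.284] [0.625 0.752 0.429] [ 0.176 -0.015 -0.296] 0.630844025620705 [ 0.49   0.095 -0.866]
```

```bash
python3 -m inch '[0,-0.06,0,0,-0.12,0,0,-0.115,0,0,-0.24,0,0,-0.17,0,0,-0.36,0,0,-0.23,0,0,-0.48,0,0,-0.29,0,0,-0.6,0,0,-0.345,0,0,-0.72,0,0,-0.4,0,0,-0.84,0,0,-0.46,0,0,-0.96,0]'
python3 - <<'E'
from h import *
import cv2
s,Rc=cur(); M=Rc.as_matrix()
print(s["joints"],M.T@s["force"],M.T@s["wrist_torque"],s["grip_width"],M[:,1])
im=ctrl.capture("wrist"); cv2.imwrite("pics/w3.png",im[:,:,::-1])
E
```

```text
time_s: 6.73
eef_pos: [524.6, 46.6, 165.7]
ee_rot: [-0.415, 0.054, -0.613, 0.67]
force: [1.0, 2.5, -2.4]
grip_width: 0.628
[-0.239  0.159  1.983  0.408  0.555  0.331] [-1.15   2.791 -1.972] [-0.421  0.009  0.086] 0.6276343777267185 [ 0.49   0.096 -0.866]
```

View pics/w3.png

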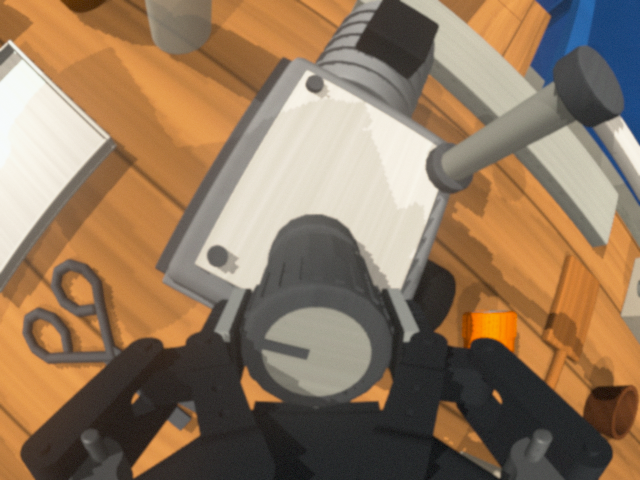

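```bash
python3 -m inch '[0,-0.06,0,0,-0.12,0,0,-0.115,0,0,-0.24,0,0,-0.17,0,0,-0.36,0,0,-0.23,0,0,-0.48,0,0,-0.29,0,0,-0.6,0,0,-0.345,0,0,-0.72,0,0,-0.4,0,0,-0.84,0,0,-0.46,0,0,-0.96,0]';python3 -m inch '[0,-0.06,0,0,-0.12,0,0,-0.115,0,0,-0.24,0,0,-0.17,0,0,-0.36,0,0,-0.23,0,0,-0.48,0,0,-0.29,0,0,-0.6,0,0,-0.345,0,0,-0.72,0,0,-0.4,0,0,-0.84,0,0,-0.46,0,0,-0.96,0]'
python3 - <<'E'
from h import *
s,Rc=cur(); M=Rc.as_matrix()
print(s["joints"],M.T@s["force"],M.T@s["wrist_torque"],s["grip_width"],M[:,1])
E
```

```text
time_s: 7.45
eef_pos: [522.0, 46.6, 169.3]
ee_rot: [0.651, -0.357, 0.353, -0.57]
force: [-1.0, 3.0, -1.4]
grip_width: 0.632
time_s: 8.12
eef_pos: [519.5, 46.1, 173.0]
ee_rot: [0.74, -0.58, 0.013, -0.34]
force: [-3.2, 1.8, -1.0]
grip_width: 0.632
[-0.244  0.137  1.986  0.399  0.576 -1.579] [-3.789 -0.515 -0.077] [-0.079  0.05   0.902] 0.6321884823310874 [ 0.488  0.096 -0.867]
```

```bash
python3 -m inch '[0,-0.06,0,0,-0.12,0,0,-0.115,0,0,-0.24,0,0,-0.17,0,0,-0.36,0,0,-0.22,0,0,-0.46,0,0,-0.22,0,0,-0.46,0]'; python3 -m inch '[0,-0.1,0,0,0,0,0,-0.3,0,0,0,0,0,-0.5,0,0,0,0,0,-0.5,0,0,0,0]'
python3 - <<'E'
from h import *
s,Rc=cur(); M=Rc.as_matrix()
print(s["joints"],M.T@s["force"],M.T@s["wrist_torque"],s["grip_width"],M[:,1])
E
```

```text
time_s: 8.53
eef_pos: [518.3, 45.6, 174.9]
ee_rot: [0.724, -0.642, -0.156, -0.199]
force: [-4.9, 0.0, 0.0]
grip_width: 0.627
time_s: 8.87
eef_pos: [516.1, 45.1, 179.5]
ee_rot: [0.724, -0.642, -0.156, -0.2]
force: [-7.1, 3.0, -2.2]
grip_width: 0.632
[-0.249  0.119  1.987  0.391  0.593 -2.032] [-7.495 -1.218  2.429] [0.353 0.01  1.501] 0.6316537202894054 [ 0.489  0.096 -0.867]
```

```bash
python3 -m inch '[-0.05,-0.5,0,0,0,0,-0.05,-1,0,0,0,0,-0.05,-1.5,0,0,0,0,-0.05,-2,0,0,0,0,-0.05,-2,0,0,0,0]'
python3 - <<'E'
from h import *
s,Rc=cur(); M=Rc.as_matrix()
print(s["joints"],M.T@s["force"],M.T@s["wrist_torque"],s["grip_width"],M[:,1])
E
```

```text
time_s: 9.28
eef_pos: [506.9, 42.6, 198.3]
ee_rot: [0.723, -0.642, -0.158, -0.201]
force: [0.1, -0.1, -2.1]
grip_width: 0.634
[-0.261  0.069  1.988  0.375  0.638 -2.021] [-0.975  1.863 -0.38 ] [-0.146  0.036  0.33 ] 0.6344992547958915 [ 0.493  0.094 -0.865]
```

```bash
python3 -m inch '[0,-2,0,0,0,0,0,-4,0,0,0,0,0,-6,0,0,0,0,0,-7,0,0,0,0]'
python3 - <<'E'
from h import *
import cv2
for nm in("top","side"):
    im=ctrl.capture(nm); cv2.imwrite(f"pics/{nm}1.png",im[:,:,::-1])
a=cv2.imread("pics/top1.png")[160:320,140:340];b=cv2.imread("pics/side1.png")[230:470,230:390]
cv2.imwrite("pics/t1c.png",cv2.resize(a,None,fx=3.7,fy=3.7,interpolation=2));cv2.imwrite("pics/s1c.png",cv2.resize(b,None,fx=2.5,fy=2.5,interpolation=2))
go([450,345,230], orient(np.array([0,0,-1.]),np.array([-.416,.909,0])))
E
```

```text
time_s: 9.62
eef_pos: [472.1, 36.0, 259.6]
ee_rot: [0.723, -0.642, -0.158, -0.201]
force: [0.6, -0.2, -0.6]
grip_width: 0.63
joints [-0.307 -0.091  1.972  0.333  0.816 -1.99 ] t 9.7167 pos [472.512  35.954 259.18 ]
row [-6.071, 4.307, 30.22, -0.002, -0.48, 0.531]
```

View pics/t1c.png

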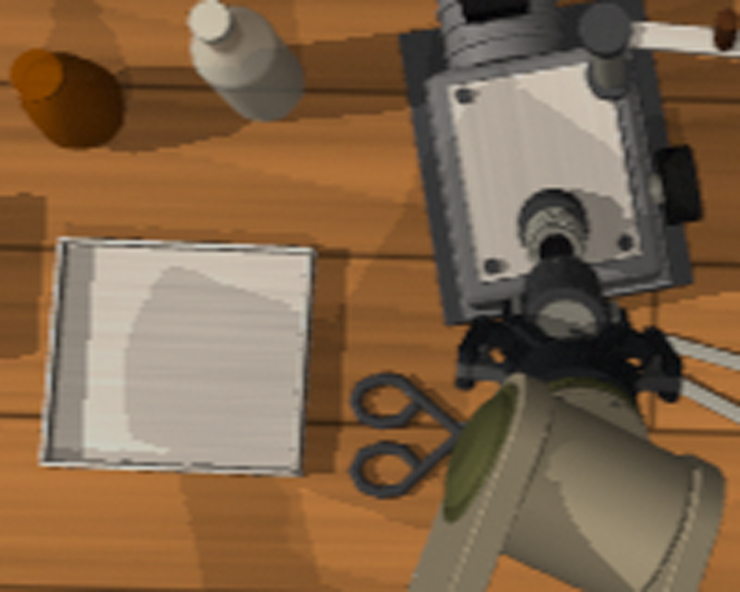

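View pics/s1c.png

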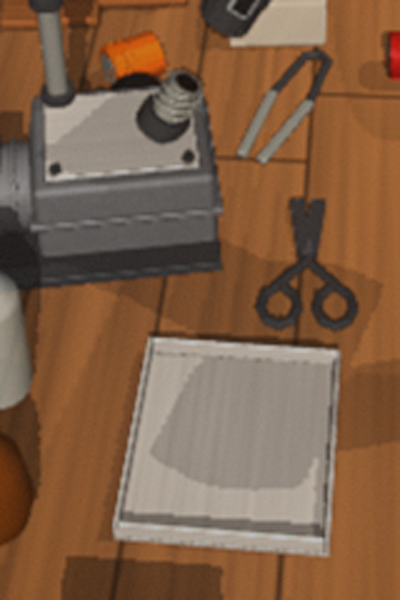

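```bash
python3 -m inch '[-3,2.3,8,0,-0.24,0.27,-3,2.3,12,0,-0.24,0.27,-5,2.3,16,0,-0.48,0.53,-6,2.5,20,0,-0.48,0.53,-6,2.5,24,0,-0.48,0.53,-6,2.5,27,0,-0.48,0.53,-6,2.5,30.2,0,-0.48,0.53,-6,2.5,30.2,0,-0.48,0.53]'
python3 - <<'E'
from h import *
t=lambda u,v:(140+u/3.7,160+v/3.7); s=lambda u,v:(230+u/2.5,230+v/2.5)
print(atz("top",t(180,356),22),atz("side",s(234,438),22))
print([atz("top",t(*p),22) for p in [(62,240),(314,250),(301,472),(42,463)]])
s,Rc=cur(); print(s["force"],s["grip_width"])
go([452,346,100], orient(np.array([0,0,-1.]),np.array([-.416,.909,0])))
E
```

```text
time_s: 10.38
eef_pos: [440.7, 348.0, 243.0]
ee_rot: [0.692, -0.689, -0.151, 0.153]
force: [0.1, 0.3, -1.7]
grip_width: 0.631
[453.718 343.366  22.   ] [454.679 354.721  22.   ]
[array([542.77 , 441.109,  22.   ]), array([539.812, 242.966,  22.   ]), array([366.069, 244.782,  22.   ]), array([368.069, 445.3  ,  22.   ])]
[ 0.095  0.275 -1.746] 0.6306258365064766
joints [ 0.457  0.386  1.364  0.006  1.393 -1.548] t 10.3833 pos [440.674 347.963 242.98 ]
row [0.975, 14.292, -0.737, -0.006, 0.004, -0.002]
```

```bash
python3 -m inch '[1,4,-0.7,-0.006,0.004,-0.002,1,8,-0.7,-0.006,0.004,-0.002,1,12,-0.7,-0.006,0.004,-0.002,1,15,-0.7,-0.006,0.004,-0.002,1,17.5,-0.7,-0.006,0.004,-0.002,1,19.3,-0.7,-0.006,0.004,-0.002,1,19.8,-0.7,-0.006,0.004,-0.002,1,19.8,-0.7,-0.006,0.004,-0.002]'
python3 - <<'E'
from h import *
import cv2
im=ctrl.capture("side"); cv2.imwrite("pics/s2.png",cv2.resize(im[340:470,250:400,::-1],None,fx=4,fy=4,interpolation=2))
im=ctrl.capture("wrist"); cv2.imwrite("pics/w4.png",im[:,:,::-1])
s,Rc=cur(); print(s["force"],s["grip_width"]);p=s["eef_pos"]
print(proj("side",[p[0],p[1],5]),proj("side",p))
go([452,346,32], orient(np.array([0,0,-1.]),np.array([-.416,.909,0])))
E
```

```text
time_s: 11.05
eef_pos: [451.9, 341.8, 44.7]
ee_rot: [-0.691, 0.692, 0.149, -0.15]
force: [0.1, -0.5, -1.4]
grip_width: 0.633
[ 0.079  0.533 -0.606] 0.6321359871171266
[324.957 405.298] [324.559 393.306]
joints [ 0.441  0.609  1.569 -0.002  0.961 -1.555] t 11.15 pos [453.115 342.301  47.23 ]
row [0.048, 1.523, 0.385, 0.001, -0.003, 0.002]
```

View pics/s2.png

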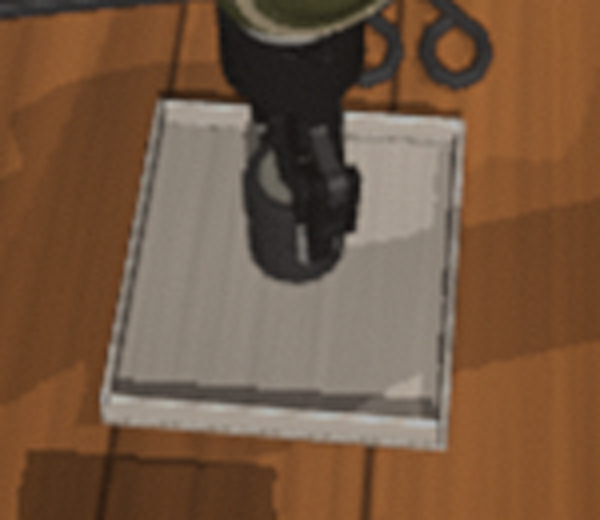

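View pics/w4.png

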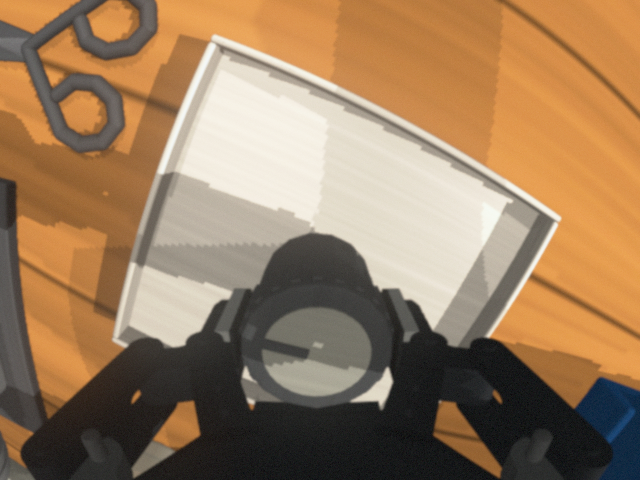

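```bash
python3 -m inch '[0,0.4,0,0,0,0,0,0.8,0,0,0,0,0,1.1,0,0,0,0,0,1.3,0,0,0,0,0,1.3,0,0,0,0,0,1.3,0,0,0,0,0,1.3,0,0,0,0]'; python3 -m inch '[0,0.1,0,0,0,0,0,0.2,0,0,0,0,0,0.2,0,0,0,0]'
```

```text
time_s: 11.73
eef_pos: [452.7, 342.0, 33.7]
ee_rot: [-0.691, 0.692, 0.15, -0.149]
force: [0.1, -0.7, -1.6]
grip_width: 0.628
time_s: 11.98
eef_pos: [452.5, 341.9, 31.4]
ee_rot: [-0.691, 0.692, 0.15, -0.149]
force: [-0.3, 0.2, -1.6]
grip_width: 0.628
```

```bash
python3 -m inch '[0,0.05,0,0,0,0,0,0.1,0,0,0,0,0,0.1,0,0,0,0,0,0.1,0,0,0,0]'
```

```text
time_s: 12.32
eef_pos: [452.6, 341.9, 30.5]
ee_rot: [-0.691, 0.692, 0.15, -0.149]
force: [0.3, 0.1, -1.5]
grip_width: 0.631
```

```bash
for i in 1 2 3; do python3 -m inch '[0,0.05,0,0,0,0,0,0.05,0,0,0,0,0,0.05,0,0,0,0]' | egrep 'pos|force'; done
```

```text
eef_pos: [452.6, 341.9, 30.0]
force: [-0.0, -0.1, -2.7]
eef_pos: [452.5, 341.9, 29.5]
force: [-0.1, 0.0, -1.3]
eef_pos: [452.5, 341.9, 29.0]
force: [0.6, -1.0, -1.7]
```

```bash
python3 -m inch '[0,0.05,0,0,0,0,0,0.05,0,0,0,0,0,0.05,0,0,0,0]' | egrep 'pos|force';  python3 -m inch '[0,0.05,0,0,0,0,0,0.05,0,0,0,0,0,0.05,0,0,0,0]' | egrep 'pos|force'
```

```text
eef_pos: [452.6, 342.0, 28.6]
force: [1.2, 0.3, -0.8]
eef_pos: [452.8, 342.0, 28.5]
force: [-0.7, -0.6, 4.9]
```

```bash
python3 -m inch '[0,0,0,0,0,0,0,0,0,0,0,0,0,0,0,0,0,0,0,0,0,0,0,0]' -0.6; python3 -m inch '[0,0,0,0,0,0,0,0,0,0,0,0,0,0,0,0,0,0]' -1
python3 - <<'E'
from h import *
import cv2
im=ctrl.capture("wrist"); cv2.imwrite("pics/w5.png",im[:,:,::-1])
E
```

```text
time_s: 13.9
eef_pos: [452.5, 341.9, 27.9]
ee_rot: [-0.691, 0.692, 0.15, -0.149]
force: [0.3, -0.2, 0.2]
grip_width: 0.796
time_s: 14.15
eef_pos: [452.6, 341.9, 28.0]
ee_rot: [-0.691, 0.692, 0.15, -0.149]
force: [-0.2, -0.8, -0.1]
grip_width: 1.0
```

View pics/w5.png

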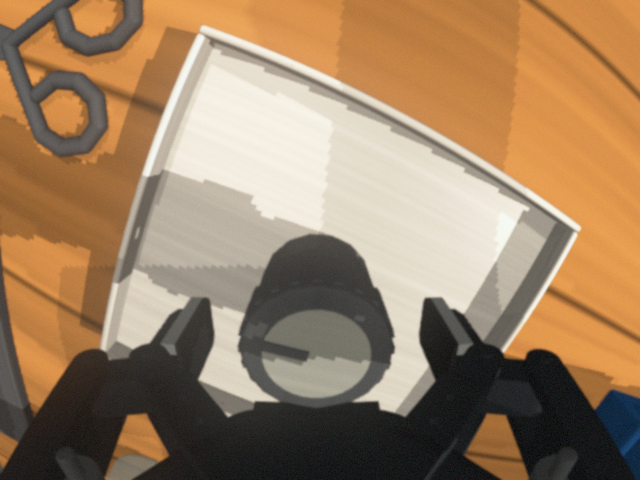

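```bash
python3 -m inch '[0,-1,0,0,0,0,0,-3,0,0,0,0,0,-6,0,0,0,0,0,-10,0,0,0,0,0,-14,0,0,0,0,0,-18,0,0,0,0,0,-22,0,0,0,0,0,-26,0,0,0,0]'; python3 -m inch '[0,-4,0,0,0.125,0,0,-6,0,0,0.25,0]'
python3 - <<'E'
from h import *
import cv2
im=ctrl.capture("side"); cv2.imwrite("pics/s3.png",cv2.resize(im[340:470,250:400,::-1],None,fx=4,fy=4,interpolation=2))
y=-.09+.9
go([560,120,350], orient(np.array([0,0,-1.]),np.array([np.cos(y),np.sin(y),0])))
E
```

```text
time_s: 14.87
eef_pos: [451.6, 341.9, 291.1]
ee_rot: [-0.691, 0.691, 0.15, -0.149]
force: [-0.0, 1.1, -0.3]
grip_width: 1.002
time_s: 15.03
eef_pos: [452.0, 342.3, 354.2]
ee_rot: [0.705, -0.704, -0.063, 0.057]
force: [0.4, 0.2, 0.6]
grip_width: 0.998
joints [ 0.442  0.356  1.119 -0.001  1.654 -1.291] t 15.0833 pos [452.58  342.501 356.269]
row [7.006, 0.663, -23.692, -0.007, 0.923, 0.01]
```

View pics/s3.png

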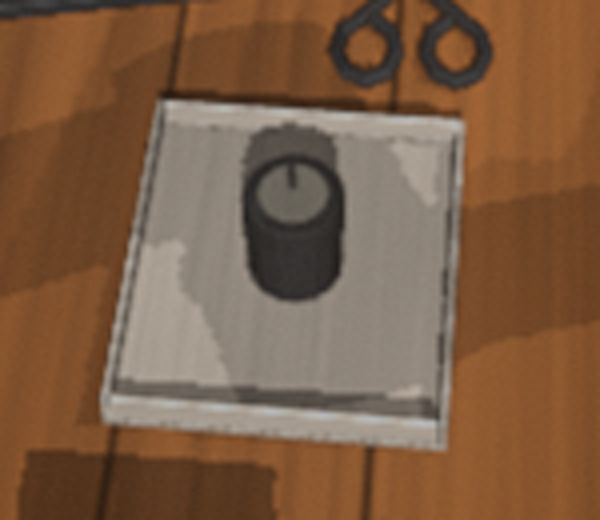

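The cap stands upright in the tray (crop centre ≈(295,225)). On to the funnel arm.

```bash
python3 -m inch '[7,0.6,-23.7,-0.007,0.92,0.01,7,0.6,-23.7,-0.007,0.92,0.01,7,0.6,-23.7,-0.007,0.92,0.01,7,0.6,-23.7,-0.007,0.92,0.01,7,0.6,-23.7,-0.007,0.92,0.01,7,0.6,-23.7,-0.007,0.92,0.01,7,0.6,-23.7,-0.007,0.92,0.01,7,0.6,-23.7,-0.007,0.92,0.01]'
python3 - <<'E'
from h import *
y=-.09
go([657.4,-66.7,350], orient(np.array([0,0,-1.]),np.array([np.cos(y),np.sin(y),0])))
E
```

```text
time_s: 15.75
eef_pos: [563.0, 119.0, 342.2]
ee_rot: [-0.655, 0.66, -0.263, 0.257]
force: [0.5, -0.2, -0.2]
grip_width: 0.996
joints [ 0.007  0.391  1.106 -0.005  1.655 -0.811] t 15.75 pos [562.966 118.96  342.162]
row [19.585, -0.798, -7.09, 0.012, 0.907, 0.001]
```

```bash
python3 -m inch '[19.6,-0.8,-7.1,0.01,0.9,0,19.6,-0.8,-7.1,0.01,0.9,0,19.6,-0.8,-7.1,0.01,0.9,0,19.6,-0.8,-7.1,0.01,0.9,0,19.6,-0.8,-7.1,0.01,0.9,0,19.6,-0.8,-7.1,0.01,0.9,0,19.6,-0.8,-7.1,0.01,0.9,0,19.6,-0.8,-7.1,0.01,0.9,0]'
python3 - <<'E'
from h import *
import cv2
s,Rc=cur(); print(s["force"])
c=ctrl.get_calibration("wrist")
im=ctrl.capture("wrist"); cv2.imwrite("pics/w6.png",im[:,:,::-1])
print(ctrl.search_frame("handle","wrist")[:2],ctrl.search_frame("spout","wrist")[:2])
H=[657.4,-66.7]; print(proj("wrist",H+[294]),proj("wrist",H+[242]))
y=-.09
go(H+[350], orient(np.array([0,0,-1.]),np.array([np.cos(y),np.sin(y),0])))
E
```

```text
time_s: 16.42
eef_pos: [658.7, -64.6, 350.1]
ee_rot: [0.479, -0.48, 0.52, -0.52]
force: [0.5, 0.3, -0.8]
grip_width: 0.999
[ 0.486  0.313 -0.755]
[{'uv': [315.5, 246.9], 'score': 0.85}] [{'uv': [125.0, 60.8], 'score': 0.73}, {'uv': [314.8, 243.9], 'score': 0.56}]
[312.957 263.287] [313.625 236.325]
joints [-0.273  0.62   0.735 -0.001  1.788 -0.201] t 16.5667 pos [658.523 -63.752 350.61 ]
row [0.302, 0.061, -0.091, 0.001, 0.018, 0.001]
```

View pics/w6.png

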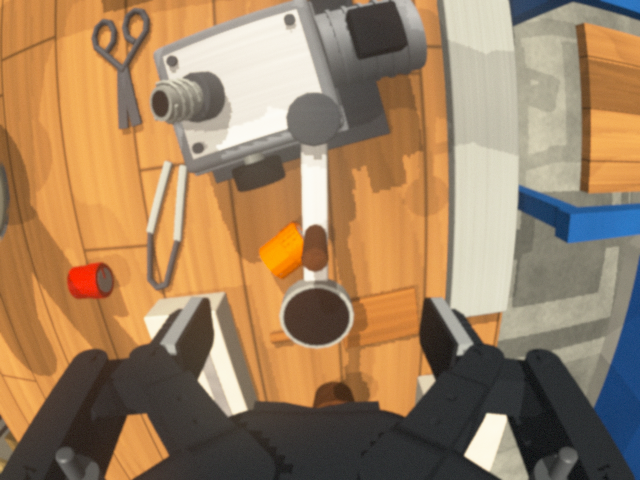

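```bash
python3 -m inch '[0.3,3,-0.1,0,0.018,0,0.3,6,-0.1,0,0.018,0,0.3,8,-0.1,0,0.018,0,0.3,9.1,-0.1,0,0.018,0,0.3,9.1,-0.1,0,0.018,0,0.3,9.1,-0.1,0,0.018,0]'
python3 - <<'E'
from h import *
import cv2
s,Rc=cur(); print(s["force"])
im=ctrl.capture("wrist"); cv2.imwrite("pics/w7.png",im[:,:,::-1])
y=-.09
go([657.4,-66.7,258], orient(np.array([0,0,-1.]),np.array([np.cos(y),np.sin(y),0])))
E
```

```text
time_s: 17.07
eef_pos: [657.4, -66.7, 259.8]
ee_rot: [-0.477, 0.478, -0.522, 0.522]
force: [-0.1, -0.4, 1.0]
grip_width: 0.998
[-0.125 -0.441  0.981]
joints [-0.277  0.616  0.967 -0.001  1.558 -0.187] t 17.1167 pos [657.673 -66.761 260.651]
row [-0.004, 0.265, -0.028, -0.001, -0.0, 0.002]
```

View pics/w7.png

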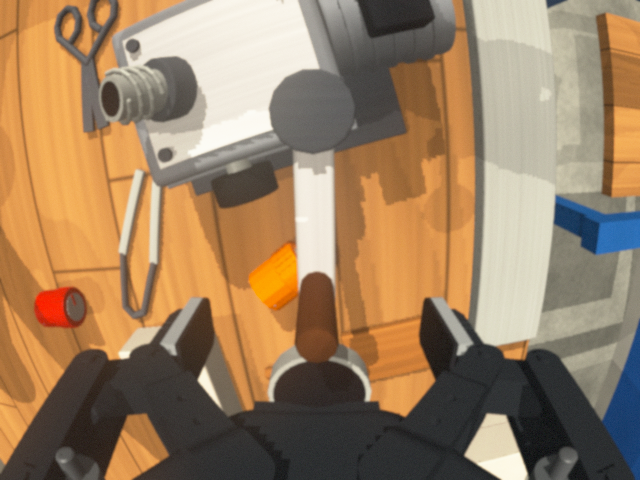

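```bash
python3 -m inch '[0,0.2,0,0,0,0,0,0.2,0,0,0,0,0,0.2,0,0,0,0,0,0.2,0,0,0,0,0,0.2,0,0,0,0,0,0.2,0,0,0,0,0,0.2,0,0,0,0,0,0.2,0,0,0,0]' 1 20;python3 -m inch '[0,0,0,0,0,0,0,0,0,0,0,0]'
python3 - <<'E'
from h import *
import cv2
s,Rc=cur(); print(s["force"],s["wrist_torque"],s["grip_width"]*85)
im=ctrl.capture("wrist"); cv2.imwrite("pics/w8.png",im[:,:,::-1])
# arc rows
M=Rc.as_matrix(); p=s["eef_pos"]; print(p)
r=p[:2]-PIV[:2]; print(np.hypot(*r),np.arctan2(r[1],r[0])+2*np.pi)
for a in np.arange(.1,1.0,.1):
    q=R.from_rotvec([0,0,-a]).apply(np.r_[r,0]); d=Rc.inv().apply(q-np.r_[r,0])/10
    print(round(a,2),np.round(d,2))
E
```

```text
time_s: 17.78
eef_pos: [657.4, -66.8, 257.5]
ee_rot: [-0.476, 0.477, -0.522, 0.522]
force: [-0.4, 0.1, 2.4]
grip_width: 0.181
time_s: 17.95
eef_pos: [657.5, -66.8, 257.5]
ee_rot: [-0.476, 0.477, -0.522, 0.522]
force: [-0.5, -0.1, 3.0]
grip_width: 0.178
[-0.522 -0.13   2.981] [-0.019  0.138  0.009] 15.128358252656486
[657.454 -66.848 257.522]
80.15813412866983 4.624372465109799
0.1 [-0.04  0.   -0.8 ]
0.2 [-0.15  0.   -1.59]
0.3 [-0.35  0.   -2.37]
0.4 [-0.62  0.   -3.12]
0.5 [-0.97  0.   -3.85]
0.6 [-1.39  0.   -4.53]
0.7 [-1.87  0.   -5.17]
0.8 [-2.41 -0.   -5.76]
0.9 [-3.01 -0.   -6.29]
```

View pics/w8.png

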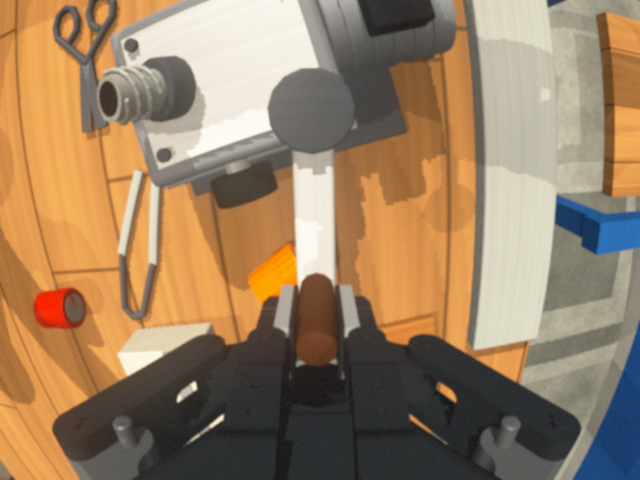

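```bash
python3 -m inch '[-0.04,0,-0.8,0,0.1,0,-0.15,0,-1.59,0,0.2,0,-0.35,0,-2.37,0,0.3,0,-0.62,0,-3.12,0,0.4,0,-0.97,0,-3.85,0,0.5,0,-1.39,0,-4.53,0,0.6,0,-1.87,0,-5.17,0,0.7,0,-1.87,0,-5.17,0,0.7,0]'
python3 - <<'E'
from h import *
s,Rc=cur(); M=Rc.as_matrix(); p=s["eef_pos"];print(s["force"],s["wrist_torque"],s["grip_width"],s["joints"])
r=p[:2]-PIV[:2]; print(np.hypot(*r),np.arctan2(r[1],r[0])+2*np.pi, np.arctan2(M[1,2],M[0,2]))
E
```

```text
time_s: 18.67
eef_pos: [606.3, -43.9, 257.5]
ee_rot: [-0.265, 0.268, -0.654, 0.655]
force: [-7.3, -4.0, 2.9]
grip_width: 0.182
[-7.317 -3.957  2.868] [-0.543  1.197 -0.04 ] 0.1816551367719889 [-0.263  0.487  1.179 -0.004  1.478  0.534]
81.44242035629037 3.9154649335094267 -0.7968267055917695
```

```bash
python3 -m inch '[-0.04,0,-0.8,0,0.1,0,-0.15,0,-1.59,0,0.2,0,-0.35,0,-2.37,0,0.3,0,-0.62,0,-3.12,0,0.4,0,-0.97,0,-3.85,0,0.5,0,-1.39,0,-4.53,0,0.6,0,-1.87,0,-5.17,0,0.7,0,-1.87,0,-5.17,0,0.7,0]'
python3 - <<'E'
from h import *
s,Rc=cur(); M=Rc.as_matrix(); p=s["eef_pos"];print(s["force"],s["wrist_torque"],s["grip_width"],s["joints"])
r=p[:2]-PIV[:2]; print(np.hypot(*r),np.arctan2(r[1],r[0])%(2*np.pi), np.arctan2(M[1,2],M[0,2]))
import cv2
for nm in("top","side","wrist"):
    im=ctrl.capture(nm); cv2.imwrite(f"pics/{nm}5.png",im[:,:,::-1])
E
```

```text
time_s: 19.33
eef_pos: [582.6, 6.7, 257.5]
ee_rot: [-0.024, 0.028, -0.706, 0.707]
force: [-16.0, -1.0, 5.6]
grip_width: 0.179
[-16.019  -1.047   5.556] [ 0.088  2.37  -0.099] 0.17943584441651755 [-0.188  0.43   1.264 -0.003  1.453  1.309]
82.11685717020167 3.218010877881126 -1.4965237939958163
```

View pics/wrist5.png

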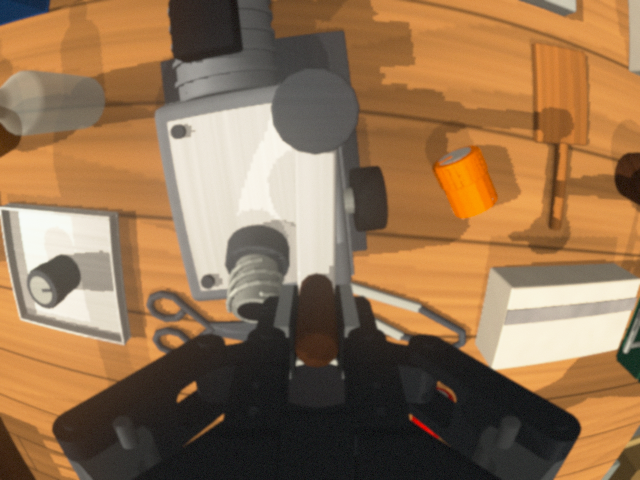

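```bash
python3 -m inch '[0.1,0,-0.8,0,0.1,0,0.05,0,-1.59,0,0.2,0,-0.11,0,-2.21,0,0.28,0,-0.11,0,-2.21,0,0.28,0,-0.11,0,-2.21,0,0.28,0]'
python3 - <<'E'
from h import *
s,Rc=cur(); M=Rc.as_matrix(); p=s["eef_pos"];print(s["force"],s["wrist_torque"],s["grip_width"],s["joints"])
r=p[:2]-PIV[:2]; print(np.hypot(*r),np.arctan2(r[1],r[0])%(2*np.pi), np.arctan2(M[1,2],M[0,2]))
import cv2
for nm in("top","side","wrist"):
    im=ctrl.capture(nm); cv2.imwrite(f"pics/{nm}6.png",im[:,:,::-1])
a=cv2.imread("pics/top6.png")[130:260,240:390]; b=cv2.imread("pics/side6.png")[190:350,190:340]
cv2.imwrite("pics/t6c.png",cv2.resize(a,None,fx=4.6,fy=4.6,interpolation=2));cv2.imwrite("pics/s6c.png",cv2.resize(b,None,fx=3.7,fy=3.7,interpolation=2))
E
```

```text
time_s: 19.9
eef_pos: [583.8, 29.0, 257.5]
ee_rot: [0.07, -0.069, -0.704, 0.704]
force: [-2.3, 2.8, 3.8]
grip_width: 0.176
[-2.262  2.793  3.784] [ 0.433  0.551 -0.12 ] 0.17619070009297805 [-0.151  0.431  1.262 -0.     1.449  1.618]
82.27028866369844 2.9459723151145916 -1.7683149763362707
```

View pics/t6c.png

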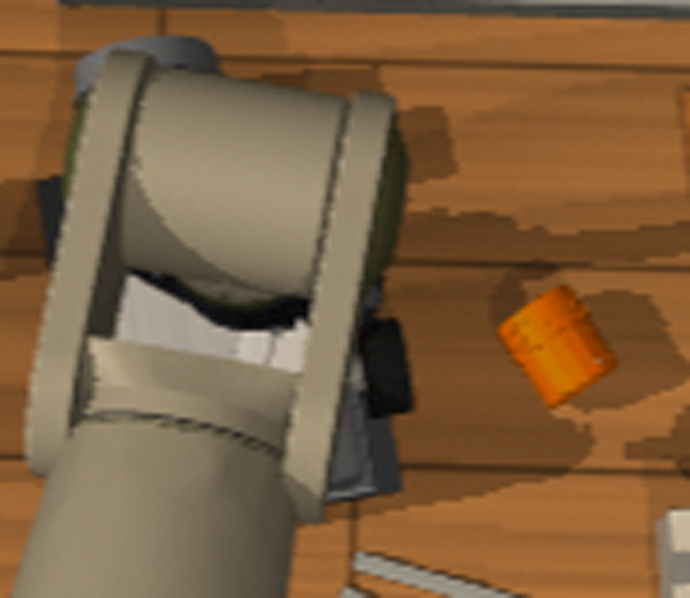

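View pics/s6c.png

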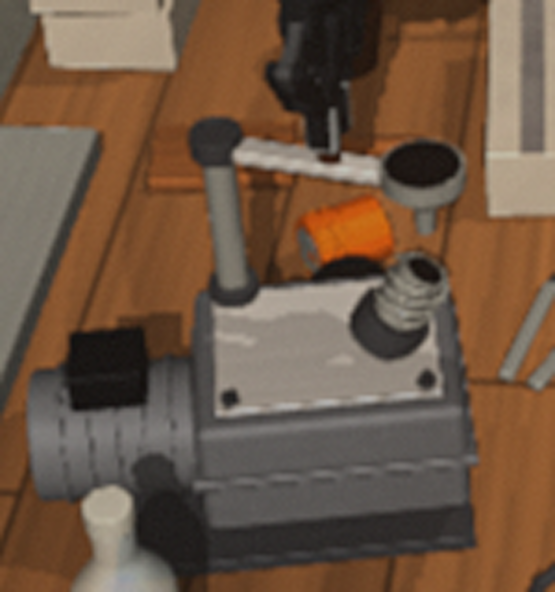

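```bash
python3 - <<'E'
from h import *
s=lambda u,v:(190+u/3.7,190+v/3.7)
print("funnel",atz("side",s(423,165),249),"spout",atz("side",s(426,232),195),"mouth",atz("side",s(429,268),165))
print("pivot",atz("side",s(216,135),245))
E
python3 - <<'E'
import cv2
b=cv2.imread("pics/side6.png")[225:275,285:325]
cv2.imwrite("pics/s6d.png",cv2.resize(b,None,fx=12,fy=12,interpolation=2))
E
```

```text
funnel [523.021  41.572 249.   ] spout [523.113  43.376 195.   ] mouth [522.235  44.368 165.   ]
pivot [664.117  11.836 245.   ]
```

View pics/s6d.png

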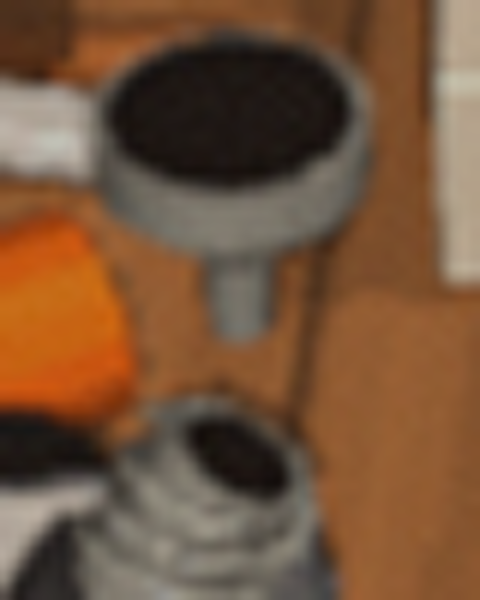

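```bash
python3 -m inch '[0,0,-0.11,0,0.014,0,0,0,-0.22,0,0.028,0,0,0,-0.22,0,0.028,0,0,0,-0.22,0,0.028,0,0,0,-0.22,0,0.028,0]'
python3 - <<'E'
from h import *
s,Rc=cur(); M=Rc.as_matrix(); p=s["eef_pos"];print(s["force"],s["wrist_torque"],s["grip_width"],s["joints"])
r=p[:2]-PIV[:2]; print(np.hypot(*r),np.arctan2(r[1],r[0])%(2*np.pi), np.arctan2(M[1,2],M[0,2]))
import cv2
im=ctrl.capture("side"); cv2.imwrite("pics/s7d.png",cv2.resize(im[225:275,285:325,::-1],None,fx=12,fy=12,interpolation=2))
E
python3 -m inch '[0,0,0,0,0,0,0,0,0,0,0,0,0,0,0,0,0,0,0,0,0,0,0,0,0,0,0,0,0,0,0,0,0,0,0,0,0,0,0,0,0,0]' -1
```

```text
time_s: 20.47
eef_pos: [584.0, 30.1, 257.5]
ee_rot: [0.081, -0.08, -0.702, 0.703]
force: [-5.3, -0.2, 3.9]
grip_width: 0.179
[-5.302 -0.2    3.896] [0.051 0.85  0.026] 0.17926234379124775 [-0.148  0.432  1.261 -0.002  1.45   1.65 ]
82.2697708665591 2.932250896418767 -1.7980789929547218
time_s: 21.1
eef_pos: [584.4, 30.7, 257.2]
ee_rot: [0.081, -0.08, -0.702, 0.703]
force: [-0.3, -0.3, -0.5]
grip_width: 0.999
```

View pics/s7d.png

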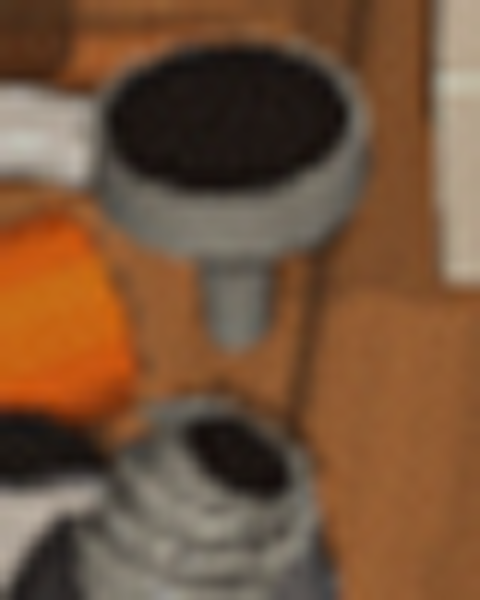

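```bash
python3 -m inch '[0,-2,0,0,0,0,0,-4,0,0,0,0,0,-8,0,0,0,0,0,-12,0,0,0,0,4,-12,4,0,0,0,8,-12,8,0,0,0,12,-12,12,0,0,0,16,-12,16,0,0,0]';python3 -m inch '[4,0,3,0,0,0,7,0,6,0,0,0,10,0,10,0,0,0,12,0,14,0,0,0,12,0,18,0,0,0]'
python3 - <<'E'
from h import *
import cv2
for nm in("top","side"):
    im=ctrl.capture(nm); cv2.imwrite(f"pics/{nm}8.png",im[:,:,::-1])
a=cv2.imread("pics/top8.png")[130:260,240:390]; b=cv2.imread("pics/side8.png")[225:275,285:325]
cv2.imwrite("pics/t8c.png",cv2.resize(a,None,fx=4.6,fy=4.6,interpolation=2));cv2.imwrite("pics/s8c.png",cv2.resize(b,None,fx=12,fy=12,interpolation=2))
E
```

```text
time_s: 21.77
eef_pos: [441.4, -57.7, 377.3]
ee_rot: [0.08, -0.08, -0.702, 0.703]
force: [1.0, -1.3, 0.8]
grip_width: 1.0
time_s: 22.18
eef_pos: [289.6, -189.9, 378.7]
ee_rot: [0.08, -0.081, -0.701, 0.704]
force: [0.8, 0.5, 0.2]
grip_width: 1.0
```

View pics/t8c.png

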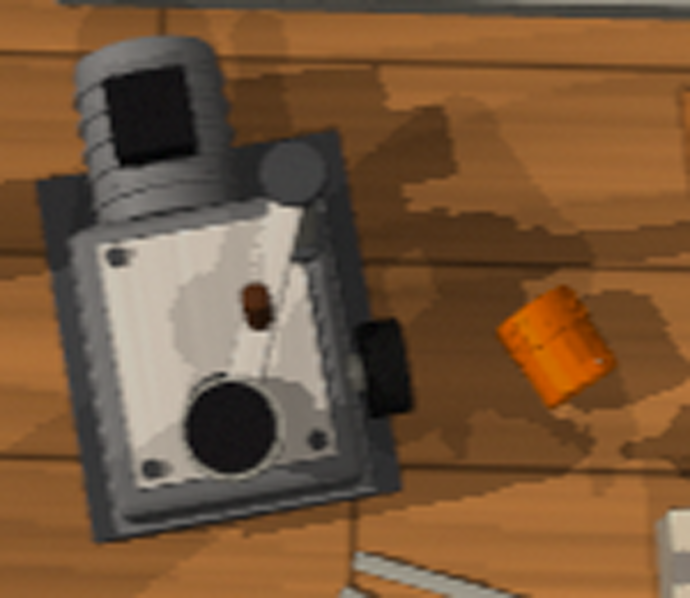

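View pics/s8c.png

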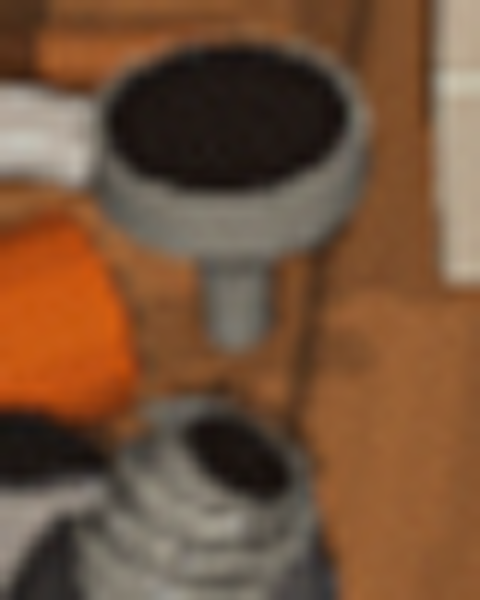

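Run:
```python
from h import *
t=lambda u,v:(240+u/4.6,130+v/4.6)
d=lambda u,v:(285+u/12,225+v/12)
print("funnel top",atz("top",t(232,427),249)," side",atz("side",d(231,117),249))
print("pivot top",atz("top",t(291,172),242))
print("capTop top-cam",atz("top",t(232,462),188.9), "mouth=",atz("top",t(232,462),188.9)-28*n)
print("spout side",atz("side",d(236,340),195),"mouth side",atz("side",d(238,457),165))
import cv2
a=cv2.imread("pics/top1.png")[195:250,260:320];cv2.imwrite("pics/t1d.png",cv2.resize(a,None,fx=10,fy=10,interpolation=2))
a=cv2.imread("pics/top0.png")[205:250,265:315];b=cv2.imread("pics/top8.png")[200:245,265:315]
cv2.imwrite("pics/cmp.png",cv2.resize(np.hstack([a,b]),None,fx=8,fy=8,interpolation=2))
```

```text
funnel top [522.567  40.847 249.   ]  side [523.129  42.188 249.   ]
pivot top [663.981  13.647 242.   ]
capTop top-cam [512.405  43.429 188.9  ] mouth= [526.139  46.142 164.652]
spout side [523.979  45.86  195.   ] mouth side [524.694  47.008 165.   ]
```

View pics/cmp.png

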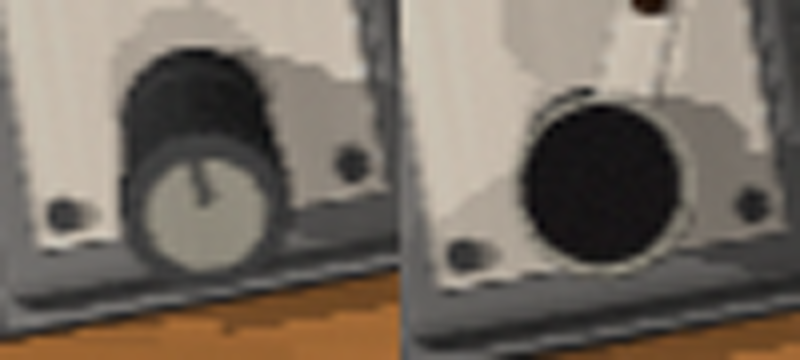

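View pics/t1d.png

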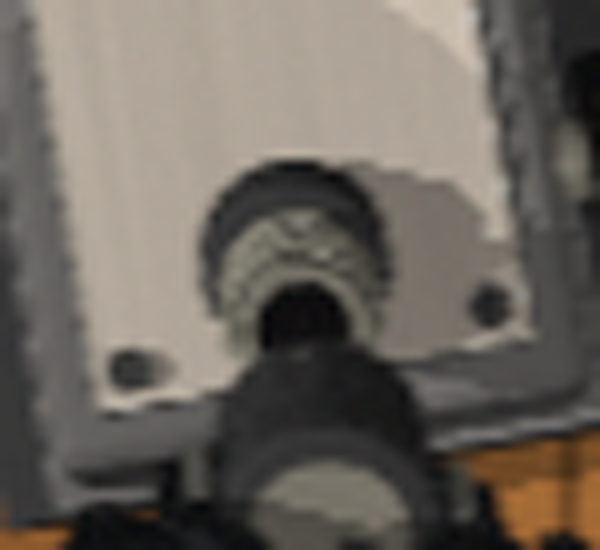

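Run:
```python
from h import *
s,Rc=cur(); c=ctrl.get_calibration("wrist"); T=np.array(c["world_to_cam"]); o=-T[:3,:3].T@T[:3,3]
off=Rc.inv().apply(o-s["eef_pos"]); f=Rc.inv().apply(T[2,:3]); print("cam offset tool",off,"fwd",f)
h=np.array([.972,.232,0]); 
for tilt in (45,60):
    y=h*np.sin(np.radians(tilt))+np.array([0,0,-1])*np.cos(np.radians(tilt))
    Rt=orient(y,Rc.as_matrix()[:,2])
    for b in (170,200):
        p=np.array([525,46,180])-b*h+np.array([0,0,60])
        cam=p+Rt.apply(off); fw=Rt.apply(f)
        print(tilt,b,p,"cam",cam,"fwd",fw); go(p,Rt)
```

```text
cam offset tool [ -75.622 -142.895   -0.894] fwd [0.293 0.956 0.001]
45 170 [359.76   6.56 240.  ] cam [316.427 -29.18  391.602] fwd [ 0.444  0.207 -0.872]
joints [-0.93  -0.162  1.639 -0.002  1.664  0.878] t 22.2833 pos [ 289.321 -194.222  377.63 ]
row [-2.135, 13.709, -21.206, -0.314, -0.12, 0.722]
45 200 [330.6  -0.4 240. ] cam [287.267 -36.14  391.602] fwd [ 0.444  0.207 -0.872]
joints [-0.93  -0.162  1.639 -0.002  1.664  0.878] t 22.2833 pos [ 289.321 -194.222  377.63 ]
row [0.536, 13.714, -19.843, -0.314, -0.12, 0.722]
60 170 [359.76   6.56 240.  ] cam [279.295 -30.81  375.156] fwd [ 0.65   0.228 -0.725]
joints [-0.93  -0.162  1.639 -0.002  1.664  0.878] t 22.2833 pos [ 289.321 -194.222  377.63 ]
row [-2.135, 13.709, -21.206, -0.371, -0.202, 0.983]
60 200 [330.6  -0.4 240. ] cam [250.135 -37.77  375.156] fwd [ 0.65   0.228 -0.725]
joints [-0.93  -0.162  1.639 -0.002  1.664  0.878] t 22.2833 pos [ 289.321 -194.222  377.63 ]
row [0.536, 13.714, -19.843, -0.371, -0.202, 0.983]
```

Run:
```python
from h import *
s,Rc=cur(); h=np.array([.972,.232,0]); off=[-75.6,-142.9,-.9]
a=np.radians(52); y=h*np.sin(a)-np.array([0,0,1])*np.cos(a)
Rt=orient(y,Rc.as_matrix()[:,2]); p=np.array([525,46,200])-150*h; print(p,p+Rt.apply(off)); go(p,Rt)
```

```text
[379.2  11.2 200. ] [318.124 -25.645 345.082]
joints [-0.93  -0.162  1.639 -0.002  1.664  0.878] t 22.2833 pos [ 289.321 -194.222  377.63 ]
row [-3.918, 17.705, -22.124, -0.345, -0.157, 0.842]
```

```bash
python3 -m inch '[-2,6,-11,-0.17,-0.08,0.42,-2,6,-11,-0.17,-0.08,0.42,-2,6,-11,-0.17,-0.08,0.42,-2,6,-11,-0.17,-0.08,0.42,-3,10,-18,-0.345,-0.157,0.842,-3.9,14,-22,-0.345,-0.157,0.842,-3.9,17.7,-22,-0.345,-0.157,0.842,-3.9,17.7,-22,-0.345,-0.157,0.842]';python3 -m inch '[0,0,0,0,0,0,0,0,0,0,0,0,0,0,0,0,0,0]'
python3 - <<'E'
from h import *
import cv2,pickle
s,Rc=cur(); print(s["joints"])
c=ctrl.get_calibration("wrist"); pickle.dump(c,open("c9.pkl","wb"))
im=ctrl.capture("wrist"); cv2.imwrite("pics/w9.png",im[:,:,::-1])
q=proj("wrist",[525,46,180]); print(q); u,v=np.int32(q)
x0,y0=max(u-50,0),max(v-60,0); print(x0,y0)
cv2.imwrite("pics/w9c.png",cv2.resize(im[y0:y0+95,x0:x0+100,::-1],None,fx=6,fy=6,interpolation=2))
E
```

```text
time_s: 22.95
eef_pos: [375.9, 6.8, 220.2]
ee_rot: [0.269, 0.306, 0.723, -0.558]
force: [1.2, 0.3, -0.0]
grip_width: 1.002
time_s: 23.2
eef_pos: [377.3, 3.8, 223.6]
ee_rot: [0.268, 0.305, 0.723, -0.559]
force: [0.6, 0.0, 0.4]
grip_width: 1.001
[-0.878 -0.433  2.464  1.011  0.953  0.196]
[285.718 143.256]
235 83
```

View pics/w9.png

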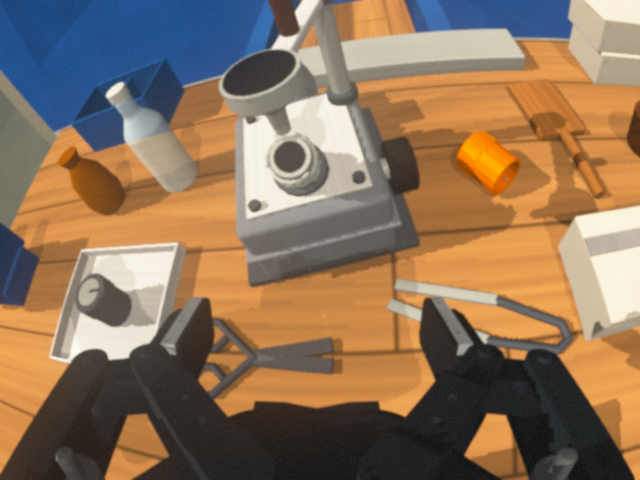

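View pics/w9c.png

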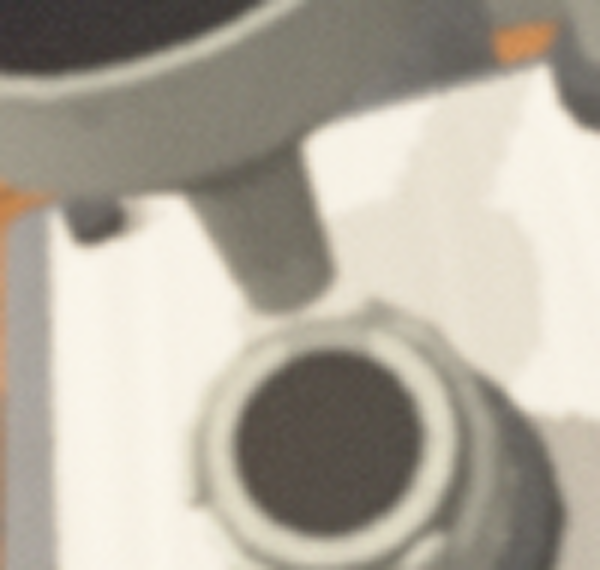

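Run:
```python
from h import *
import pickle; c=pickle.load(open("c9.pkl","rb"))
sp=atz("wrist",(283.5,130.3),195,c); m=atz("wrist",(290,156.7),165,c); print(sp,m,sp-m)
P=PIV[:2]; A=lambda q:np.arctan2(q[1]-P[1],q[0]-P[0])%(2*np.pi); print(A(sp),A(m),A(sp)-A(m),np.hypot(*(sp[:2]-P)),np.hypot(*(m[:2]-P)))
# predicted pixels for candidate swing values about measured mouth
for P in ([664.5,13],[663,13],[662,12]):
    P=np.array(P); th=A(m)
    for a in (0,.02,.03,.04,.05):
        v=(m[:2]-P); v=R.from_rotvec([0,0,a]).apply(np.r_[v,0])[:2]
        print(P,a,proj("wrist",np.r_[P+v,195],c)-proj("wrist",m,c))
print("measured",np.array([283.5,130.3])-[290,156.7])
```

```text
[522.907  43.011 195.   ] [524.147  47.017 165.   ] [-1.24  -4.006 30.   ]
2.932729268296856 2.903810140022305 0.02891912827455112 144.73875110322246 144.41668413615906
[664.5  13. ] 0 [-11.468 -26.705]
[664.5  13. ] 0.02 [ -7.954 -26.693]
[664.5  13. ] 0.03 [ -6.176 -26.705]
[664.5  13. ] 0.04 [ -4.384 -26.73 ]
[664.5  13. ] 0.05 [ -2.579 -26.766]
[663  13] 0 [-11.468 -26.705]
[663  13] 0.02 [ -7.993 -26.687]
[663  13] 0.03 [ -6.234 -26.695]
[663  13] 0.04 [ -4.462 -26.716]
[663  13] 0.05 [ -2.677 -26.749]
[662  12] 0 [-11.468 -26.705]
[662  12] 0.02 [ -8.021 -26.664]
[662  12] 0.03 [ -6.277 -26.661]
[662  12] 0.04 [ -4.519 -26.671]
[662  12] 0.05 [ -2.747 -26.692]
measured [ -6.5 -26.4]
```

Run:
```python
from h import *
y=-1.82
go([440,-20,380], orient(np.array([0,0,-1.]),np.array([np.cos(y),np.sin(y),0])))
```

```text
joints [-0.878 -0.433  2.464  1.012  0.953  0.195] t 23.25 pos [377.467   3.622 223.831]
row [-15.904, -5.88, -1.03, 0.342, 0.179, -0.802]
```

```bash
python3 -m inch '[-6,-5.9,-1,0.342,0.179,-0.802,-10,-5.9,-1,0.342,0.179,-0.802,-13,-5.9,-1,0.342,0.179,-0.802,-15.9,-5.9,-1,0.342,0.179,-0.802,-15.9,-5.9,-1,0.342,0.179,-0.802,-15.9,-5.9,-1,0.342,0.179,-0.802,-15.9,-5.9,-1,0.342,0.179,-0.802,-15.9,-5.9,-1,0.342,0.179,-0.802]'
python3 - <<'E'
from h import *
y=-1.80
go([584,30.1,355], orient(np.array([0,0,-1.]),np.array([np.cos(y),np.sin(y),0])))
E
```

```text
time_s: 23.92
eef_pos: [440.8, -20.7, 382.4]
ee_rot: [-0.037, 0.121, 0.714, -0.689]
force: [-1.9, -0.4, -0.5]
grip_width: 0.999
joints [-0.351 -0.013  1.497  0.062  1.55   1.446] t 23.9167 pos [440.823 -20.678 382.405]
row [-12.417, 4.572, -7.951, 0.049, 0.005, -0.114]
```

```bash
python3 -m inch '[-12.4,3.9,-8,0.049,0.005,-0.114,-12.4,3.9,-8,0.049,0.005,-0.114,-12.4,4.3,-8,0.049,0.005,-0.114,-12.4,4.6,-8,0.049,0.005,-0.114,-12.4,4.6,-8,0.049,0.005,-0.114,-12.4,4.6,-8,0.049,0.005,-0.114]'
python3 - <<'E'
from h import *
y=-1.80
go([584,30.1,258], orient(np.array([0,0,-1.]),np.array([np.cos(y),np.sin(y),0])))
E
```

```text
time_s: 24.42
eef_pos: [583.3, 32.8, 349.8]
ee_rot: [-0.08, 0.078, 0.704, -0.701]
force: [-0.2, 0.0, 0.3]
grip_width: 0.998
joints [-0.146  0.407  1.064  0.005  1.674  1.65 ] t 24.4167 pos [583.271  32.85  349.841]
row [-0.167, 9.182, 0.294, 0.005, 0.005, 0.004]
```

```bash
python3 -m inch '[-0.1,3,0.25,0.005,0.005,0.004,-0.1,6,0.25,0.005,0.005,0.004,-0.1,8.5,0.25,0.005,0.005,0.004,-0.1,9.1,0.25,0.005,0.005,0.004,-0.1,9.1,0.25,0.005,0.005,0.004,-0.1,9.1,0.25,0.005,0.005,0.004]'; python3 -m inch '[0,0,0,0,0,0,0,0,0,0,0,0,0,0,0,0,0,0,0,0,0,0,0,0,0,0,0,0,0,0,0,0,0,0,0,0,0,0,0,0,0,0,0,0,0,0,0,0]' 1 20;python3 -m inch '[0,0,0,0,0,0,0,0,0,0,0,0]'
python3 - <<'E'
from h import *
y=-1.82
go([584.5,32.4,258], orient(np.array([0,0,-1.]),np.array([np.cos(y),np.sin(y),0])))
E
```

```text
time_s: 24.92
eef_pos: [582.6, 30.5, 262.0]
ee_rot: [-0.079, 0.082, 0.703, -0.702]
force: [-0.0, 0.7, 1.2]
grip_width: 0.997
time_s: 25.58
eef_pos: [582.1, 31.0, 259.4]
ee_rot: [-0.08, 0.08, 0.703, -0.702]
force: [-1.1, -1.6, 2.3]
grip_width: 0.181
time_s: 25.75
eef_pos: [582.1, 31.0, 259.4]
ee_rot: [-0.08, 0.08, 0.703, -0.702]
force: [-1.3, -0.8, 3.1]
grip_width: 0.176
joints [-0.148  0.425  1.266  0.002  1.45   1.649] t 25.75 pos [582.123  30.998 259.434]
row [-0.2, 0.144, -0.19, 0.002, 0.022, -0.001]
```

```bash
python3 -m inch '[0,0,-0.1,0,0.01,0,0,0,-0.19,0,0.022,0,0,0,-0.19,0,0.022,0,0,0,-0.19,0,0.022,0,0,0,-0.19,0,0.022,0]'; python3 -m inch '[0,0,0,0,0,0,0,0,0,0,0,0,0,0,0,0,0,0,0,0,0,0,0,0,0,0,0,0,0,0,0,0,0,0,0,0,0,0,0,0,0,0]' -1;python3 -m inch '[0,-2,0,0,0,0,0,-5,0,0,0,0,0,-9,0,0,0,0,0,-12,0,0,0,0,4,-12,4,0,0,0,8,-12,8,0,0,0,12,-12,12,0,0,0,16,-12,16,0,0,0]';python3 -m inch '[0,0,0,0,0,0,0,0,0,0,0,0]'
python3 - <<'E'
from h import *
s,Rc=cur(); h=np.array([.972,.232,0])
a=np.radians(40); y=h*np.sin(a)-np.array([0,0,1])*np.cos(a)
Rt=orient(y,Rc.as_matrix()[:,2]); go([377,4,224],Rt)
E
```

```text
time_s: 26.17
eef_pos: [582.5, 32.8, 259.4]
ee_rot: [-0.088, 0.088, 0.702, -0.701]
force: [-2.6, -3.3, 5.6]
grip_width: 0.18
time_s: 26.75
eef_pos: [582.6, 33.0, 259.1]
ee_rot: [-0.088, 0.088, 0.702, -0.701]
force: [0.0, -0.0, -0.6]
grip_width: 1.001
time_s: 27.42
eef_pos: [437.5, -52.8, 378.7]
ee_rot: [-0.087, 0.088, 0.702, -0.701]
force: [1.0, 0.0, 0.5]
grip_width: 0.999
time_s: 27.58
eef_pos: [438.3, -53.0, 379.7]
ee_rot: [-0.088, 0.09, 0.702, -0.701]
force: [0.3, 0.1, 0.1]
grip_width: 0.999
joints [-0.388  0.059  1.425  0.002  1.656  1.434] t 27.5833 pos [438.268 -53.035 379.684]
row [7.385, 15.561, -3.969, -0.293, -0.096, 0.631]
```

```bash
python3 -m inch '[4,2,-2,-0.15,-0.05,0.3,7,5,-4,-0.15,-0.05,0.3,7.4,8,-4,-0.293,-0.096,0.631,7.4,12,-4,-0.293,-0.096,0.631,7.4,15.5,-4,-0.293,-0.096,0.631,7.4,15.5,-4,-0.293,-0.096,0.631,7.4,15.5,-4,-0.293,-0.096,0.631,7.4,15.5,-4,-0.293,-0.096,0.631]';python3 -m inch '[0,0,0,0,0,0,0,0,0,0,0,0,0,0,0,0,0,0]'
python3 - <<'E'
from h import *
import cv2,pickle
s,Rc=cur(); print(s["joints"])
c=ctrl.get_calibration("wrist"); pickle.dump(c,open("c10.pkl","wb"))
im=ctrl.capture("wrist"); cv2.imwrite("pics/w10.png",im[:,:,::-1])
q=proj("wrist",[525,46,180]); u,v=np.int32(q)
x0,y0=max(u-50,0),max(v-60,0); print(x0,y0)
cv2.imwrite("pics/w10c.png",cv2.resize(im[y0:y0+95,x0:x0+100,::-1],None,fx=6,fy=6,interpolation=2))
E
```

```text
time_s: 28.25
eef_pos: [376.9, 5.1, 222.7]
ee_rot: [0.179, 0.28, 0.738, -0.588]
force: [-0.6, 0.6, 0.2]
grip_width: 1.005
time_s: 28.5
eef_pos: [378.1, 4.9, 224.9]
ee_rot: [0.18, 0.279, 0.737, -0.589]
force: [0.1, 0.1, -0.7]
grip_width: 0.997
[-0.705 -0.383  2.345  0.743  0.875  0.612]
215 59
```

View pics/w10c.png

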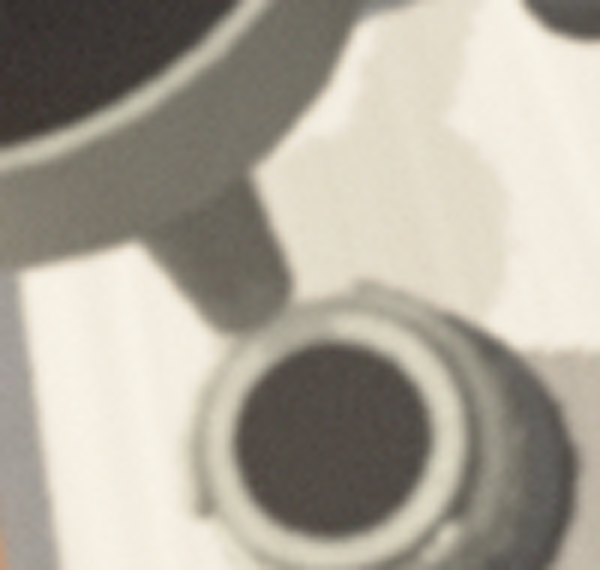

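Run:
```python
from h import *
import pickle; c=pickle.load(open("c10.pkl","rb"))
a=(215+253/6,59+303/6); b=(215+334/6,59+440/6)
sp=atz("wrist",a,195,c); m=atz("wrist",b,165,c); print(sp,m,sp-m)
P=PIV[:2]
for al in (-.02,-.01,0,.01,.02,.03):
    v=R.from_rotvec([0,0,al]).apply(np.r_[m[:2]-P,0])[:2]
    print(al,proj("wrist",np.r_[P+v,195],c)-proj("wrist",m,c))
print("meas",np.array(a)-b)
```

```text
[522.582  46.23  195.   ] [523.939  46.995 165.   ] [-1.357 -0.765 30.   ]
-0.02 [-18.134 -23.82 ]
-0.01 [-16.305 -23.91 ]
0 [-14.462 -24.014]
0.01 [-12.605 -24.133]
0.02 [-10.735 -24.267]
0.03 [ -8.851 -24.414]
meas [-13.5   -22.833]
```

Run:
```python
from h import *
import cv2
for nm in("top","side"):
    im=ctrl.capture(nm); cv2.imwrite(f"pics/{nm}9.png",im[:,:,::-1])
print(ctrl.sense()["force"],ctrl.sense()["time_s"])
```

```text
[-0.269  0.431  0.169] 28.65
```

View pics/side9.png

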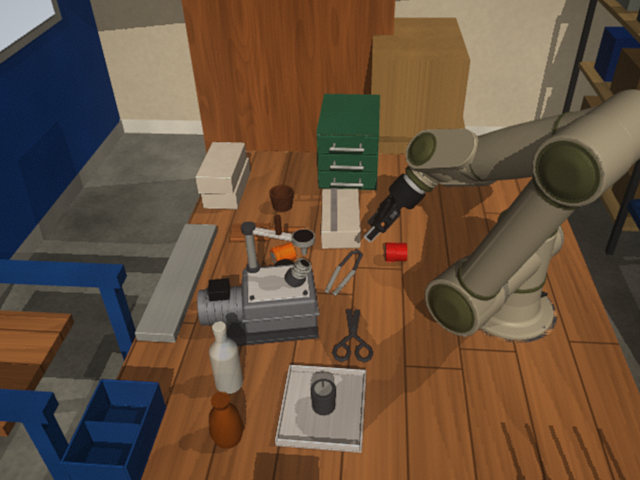

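View pics/w10.png

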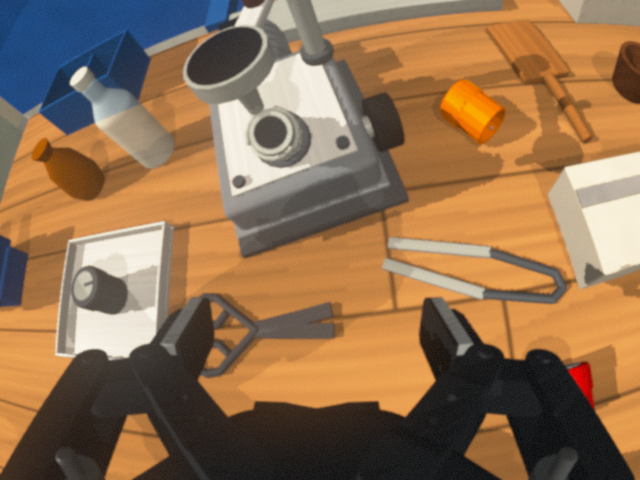

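The cap stands upright in the tray (side ≈(323,397)) and the funnel is over the neck (≈(302,240)). The bystanders have not moved and the gripper is clear of everything, so I am handing in.

```bash
python3 -c "
from rig import ctrl
print(ctrl.finish_job())"
```

```text
the job is handed in; nothing more can be done
None
```

I unscrewed the cap from the filler neck and stood it upright, rim down, in the tray. Then I swung the funnel arm over the open mouth and let go. The job was handed in at about 28.7 s of the 72 s allowed; the hand-in gives no verdict.

- **Cap:** I turned it about 4.15 rad anticlockwise, then lifted it off along the axis. I lowered it onto the tray floor until a light contact of about 5 N. The wrist and side pictures after release show it standing clear of the tray walls.
- **Funnel arm:** After the first release, a close wrist view put the spout about 4 mm (0.028 rad) short of the mouth. The fixed cameras disagreed, giving between 0.01 and 0.04 rad. I took hold of the handle again and moved it about 2 mm.
- **Last check:** The wrist view after that gave about 0.005 rad of swing left, with the spout 0.8 mm off in y and 1.4 mm off in x. The x figure lies along the arm, so swinging cannot change it, and it is within the 2 mm calibration error.
- **Rest of the scene:** In the final side and wrist pictures the bystanders and the red and orange look-alikes appear where they started. I compared these by eye only. The gripper was open and touching nothing.

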